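Put the tap fittings away in the case's hidden push-to-open drawer

ROBOT

A 6-joint arm with a two-finger parallel gripper is mounted at the origin on a cart in front of the work surface, level with it; the furniture and walls round the work are solid. World frame = base frame: x ahead of the robot, y to its left, z up, the work surface at z = 0. Lengths are in m, angles in degrees, forces in N, time in s.
With the tool pointing down it reaches from about 0.25 to 0.725 m from the base axis. Payload 9.7 kg.
Tool frame: the origin (TCP) lies where the fingers leave the gripper's body, on its centre line; the fingertips stand 73 mm ahead of it and the grasp point (between the pads) lies 54 mm ahead of it; y points along the fingers, x is the direction in which the jaws open and shut, and the axes are right-handed (so a half turn about y gives the same grasp; the last joint's range is limited). The gripper opens to 85 mm and grips with 20 to 120 N. Pads are 22 mm wide; open, the fingers measure 114 mm over their backs; the gripper's body (76 mm by 85 mm) begins 54 mm behind the grasp point. The pads swing forward as they close: fully open they stand 13 mm farther back than shut.
Start: joints at [72.938, 4.979, 10.078, 95.1, 0, 90], TCP at [0.161, 0.526, 0.304] pointing down, gripper open.
Joint ranges: [-179.16, 179.16], [-48.56, 103.87], [-65.8, 70.77], [-126.05, 130.52], [-82.76, 87.17], [-180, 180]. Speed limits (degrees/s): [127.2, 127.2, 147.25, 180, 180, 180].

INTERFACE

Orientations are given as [roll, pitch, yaw] about the fixed x, y, z axes, in that order (R = Rz(yaw) Ry(pitch) Rx(roll)).
In Python, from workcell import sensors, imaging, bot, models gives the robot as it stands.
- The arm moves only by the tool arm_command, never from a script. Its argument "rows" is one flat list of numbers, 7 for each row, row after row: the shift along the tool's x, y, z in cm, then the turn, a rotation vector about the tool's x, y, z in degrees, then the gripper's target within -1 to 1 (fully open at 1, half-way at 0, shut at -1). A call has 1 to 12 rows; each row is the pose to reach, as a shift and turn from the pose commanded when the call began, along the tool's axes at that moment; what a row does not reach only later rows make up. A row lasts 1/12 s, in which the tool goes at most 41.7 mm and 7.16 degrees, less where a joint would pass 70% of its speed; a pose out of reach is approached as far as the arm can. A call with a gripper value outside its range is refused whole. The fingers move at their own pace and stop on an object; "force" is the grip in N (left out, the last holds). Time passes only in rows, so rows that repeat a pose let the fingers close. It gives the time, the measured TCP pose, the force and the opening at its end, in the units of the state.
- sensors.get_obs(): the state, without advancing time (a new reading comes with each control period).
- imaging.camera(name): name is "scene" or "top" or "wrist"; returns a dict with "pixels" (420x560x3 uint8, blue, green, red), "z_map" (420x560 float32, m along the optical axis (not along the pixel's ray), 0 where there is no reading), "camera_matrix" (3x3 intrinsics, pixels), "world_from_camera" (4x4, takes a point from camera to world coordinates). Camera axes: x right, y up, looking along -z (the intrinsics and any distortion apply to the point x, -y, -z); pixel columns grow to the right and rows downward; lengths in m; the calibration is good to about 2 mm. A picture is of the moment at which its call begins.
- bot.job_done(): hands the job in, once; it reports no verdict.
Trained networks look in the newest picture that a camera, given by its name, has taken for a name from the list of things; names that differ only in an ending like _2 or _b are one class to them, and where a whole thing is asked for, a point or a joint stands for the part that bears it (a point fixed in the world has none). Each returns a list of dicts, best first, with "conf" (0 to 1); they miss things now and then, are a little off and sometimes report something else, mostly with a low value. They report only what shows in the picture. A call takes as long as a camera call.
- models.search_frame(thing, camera): "extent" ([centre column, centre row, width, height] in pixels, round what is visible of it).
- models.spot_point(thing, camera): "location" ([column, row] in pixels: a listed point, or the origin of a listed thing).
The state is a dict: "time": time; "q": joint angles; "qd": joint speeds; "joint_efforts": joint torques, N m; "ee_pos": TCP position; "tcp_rot": TCP orientation; "wrist_force": force on the tool from outside, world axes, zero at the start; "torque": the same for the moment, N m; "opening": finger opening in m.
Only numpy, scipy, OpenCV 4.12 (cv2) and the standard library are available. Lean on these libraries where they do the work, as an engineer would, in place of code of your own. Each camera call takes 0.05 s, during which the arm holds its last target.

TASK

Press the steel plate on top of the wooden fittings case so that its hidden drawer springs out, and pull the drawer fully open. Put the smallest of the three black wing nuts into the drawer's narrow compartment, and slide the steel cover disc (without lifting it) forward out of its tray, over the low front lip, so that it drops into the wide compartment. Then push the drawer shut until the latch catches, and leave all the other things where they are.

Things in the scene. Friction and masses are not known exactly. Their poses are not given: they have to be found in the camera images.
- case_deck (a point): Wooden fittings case, fixed to the worktop, 170 mm deep (x) x 210 mm wide (y) x 58 mm high. This point is the centre of its flat top, 58 mm above the worktop. Axes of the case: -x is its front (where the drawer comes out), +y the left of one who looks at the front, z up. The left half of the top is the disc's tray; the press plate is on the right.
- tray_mid (a point): Centre of the floor of the tray on the case's top, 45 mm left of case_deck at the same height (58 mm). The tray is 92 mm wide (y) and runs front to back between two rails 10 mm high and 5 mm thick; at its rear is a stop 6 mm high (inner face at x = +80 mm), at its front the lip. Axes as the case.
- lip_mid (a point): Middle of the tray's front lip, at its top (61 mm above the worktop), on the front edge of the case's top: 85 mm in front and 45 mm left of case_deck. The lip is 3 mm higher than the tray floor; on the tray side it slopes up over 9 mm, its front is upright. Axes as the case.
- press_top (a point): Centre of the top of the steel press plate, 50 x 50 mm, 9 mm above the case's top when up (30 mm behind and 70 mm right of case_deck). It is pressed straight down.
- press (a joint): How far the press plate is down, m: 0 up, 0.008 fully down. A spring lifts it; it takes about 2 N to start and 4.5 N fully down. Beyond 0.005 to 0.006 its catch lets the drawer go. It also dips and comes back up by itself as the closing drawer snaps in.
- drawer (a joint): How far the drawer is out, m: 0 shut and latched, 0.108 fully out. Released, a spring drives it to about 0.05 within 1 s; beyond, it takes 2 to 3 N and stays where left. To shut: push home to about -0.003 (stop at -0.004), at most about 12 N; the catch snaps up and holds it at 0. Unlatched, it springs back to about 0.05.
- panel_top (a point): Middle of the top edge of the drawer's plain front panel (no handle): 208 mm wide (y), 10 mm thick (x), 4 to 56 mm above the worktop. Shut, it lies 8 mm in front of the case's front edge. Moves with the drawer; axes as the case. Once sprung out, the panel can be pinched from above across its thickness.
- wide_floor (a point): Point on the floor of the drawer's wide (left) compartment, 10 mm above the worktop, 49 mm behind the panel's inner face, midway across. Compartment 98 mm wide, 151 mm long, walls to 48 mm above the worktop; when fully out 110 mm of its length (from the panel) is open above. The disc belongs here. Moves with the drawer; axes as the case.
- narrow_floor (a point): The same for the narrow (right) compartment: 66 mm wide, 151 mm long, floor 10 mm above the worktop, walls to 48 mm; the point lies 49 mm behind the inner face of the panel, midway across. The small wing nut belongs here.
- disc_mid (a point): Centre (half-way up) of the steel cover disc, 86 mm across and 8 mm thick, lying flat in the case's top tray, 0.12 kg; its lower edge is bevelled by 2 mm. Too wide to grasp.
- small_nut_mid (a point): Centre (half-way up) of the smallest black plastic wing nut: a round body 34 mm across and 21 mm high with two upright wings 4 mm thick, 56 mm from tip to tip along its y axis; grasp the body along its x axis. Lies flat on the worktop. 0.03 kg.
- medium_nut_mid (a point): Centre of a like, bigger wing nut: body 44 mm, 70 mm over the wings (along y), 22 mm high. To be left alone.
- large_nut_mid (a point): Centre of the biggest wing nut: body 50 mm, 78 mm over the wings (along y), 23 mm high. To be left alone.
- eraser_mid (a point): Centre of a pink eraser, 18 x 40 x 11 mm. To be left alone.
- tin_mid (a point): Centre of a low round food tin, 75 mm across, 58 mm high. To be left alone.
- shaker_mid (a point): Centre of a salt shaker, 44 mm across, 90 mm high. To be left alone.
- jar_mid (a point): Centre of a jam jar, 66 mm across, 82 mm high. To be left alone.
- herb_mid (a point): Centre of a glass spice jar with a screw cap, 46 mm across, 106 mm high, standing about 160 mm left of the case's middle line, clear of the drawer. To be left alone.

How it is judged:
By the outcome, as a careful person would: the job done as asked, in the order asked, and still so for the second after the job is handed in, with the robot touching nothing.
It also fails if it takes over 72 s, if anything falls off the work surface, if the arm or the gripper's body presses on something with over 40 N, if the wrist force passes 120 N, or if a joint passes its speed limit or range.

## Working session

There is one attempt and no reset: what is moved stays moved. The work goes in short steps, Python scripts to look and compute and a tool call to move; the robot and the scene stay as the last step left them, time stands still between calls to the robot, and variables do not carry over. Pictures are saved under pics/ and viewed, and the job is handed in when it is done.

Besides the shell and the picture viewer there is one more tool, called after "Emit:" as name(argument=value, ...) on one line, values as JSON. arm_command: Moves the arm, as the interface text tells. Its arguments: {"type":"object","properties":{"rows":{"type":"array","items":{"type":"number"}},"force":{"type":"number"}},"required":["rows"]}

```bash
mkdir -p pics; ls; cat > h.py <<'E'
import numpy as np, cv2
from workcell import sensors, imaging, bot, models
from scipy.spatial.transform import Rotation as R
def snap(n,f):
    c=imaging.camera(n); cv2.imwrite('pics/'+f,c['pixels']); return c
def px2w(c,u,v,z=None,depth=None):
    K=c['camera_matrix'];T=c['world_from_camera']
    d=np.array([(u-K[0,2])/K[0,0],-(v-K[1,2])/K[1,1],-1.0])
    if z is not None:
        dw=T[:3,:3]@d; s=(z-T[2,3])/dw[2]; return T[:3,3]+s*dw
    if depth is None:
        depth=c['z_map'][int(round(v)),int(round(u))]
    return T[:3,:3]@(d*depth)+T[:3,3]
def w2px(c,p):
    T=c['world_from_camera'];q=T[:3,:3].T@(np.array(p)-T[:3,3]);K=c['camera_matrix']
    return np.array([K[0,0]*q[0]/-q[2]+K[0,2],K[1,1]*-q[1]/-q[2]+K[1,2]])
E
python3 - <<'E'
from h import *
np.set_printoptions(precision=4,suppress=True)
print(sensors.get_obs())
H=dict(case_deck=.058,tray_mid=.058,lip_mid=.061,press_top=.067,panel_top=.056,disc_mid=.062,small_nut_mid=.0105,medium_nut_mid=.011,large_nut_mid=.0115,eraser_mid=.0055,tin_mid=.029,shaker_mid=.045,jar_mid=.041,herb_mid=.053)
for n in ['top','scene']:
    c=snap(n,n+'0.png'); print(n,c['camera_matrix'],c['world_from_camera'])
    for t,z in H.items():
        for r in models.spot_point(t,n)[:2]:
            u,v=r['location']; print(t,round(r['conf'],2),np.round([u,v]),px2w(c,u,v,z=z))
E
```

```text
pics
{'time': 0.0, 'q': array([72.9362,  5.0121, 10.0347, 95.1007,  0.0022, 90.001 ]), 'qd': array([-0.0073, -0.0061,  0.0078, -0.0918,  0.0748, -0.0151]), 'joint_efforts': array([  0.0016, -52.0393,  46.4795,   0.0166,   0.0001,   0.    ]), 'ee_pos': array([0.1613, 0.5257, 0.3032]), 'tcp_rot': array([-89.9978,   0.078 ,  72.9352]), 'wrist_force': array([ 0.2354, -0.2514, -0.5999]), 'torque': array([-0.0086,  0.0354, -0.0277]), 'opening': 0.08560756078309123}
top [[537.13     0.     278.444 ]
 [  0.     537.13   214.1935]
 [  0.       0.       1.    ]] [[ 0.0207  0.9977 -0.0648  0.3831]
 [-0.9998  0.0204 -0.0057 -0.0377]
 [-0.0044  0.0649  0.9979  1.4552]
 [ 0.      0.      0.      1.    ]]
case_deck 0.97 [209. 161.] [0.6092 0.1551 0.058 ]
tray_mid 0.86 [196. 169.] [0.5879 0.1886 0.058 ]
lip_mid 0.81 [201. 200.] [0.5079 0.1721 0.061 ]
press_top 0.63 [235. 146.] [0.6507 0.0866 0.067 ]
panel_top 0.82 [218. 199.] [0.5105 0.1297 0.056 ]
disc_mid 0.95 [197. 174.] [0.5731 0.1846 0.062 ]
small_nut_mid 0.64 [340. 209.] [ 0.494  -0.1965  0.0105]
small_nut_mid 0.26 [374. 280.] [ 0.3048 -0.2887
[... 422 characters left out ...]
0.     531.9418 210.0467]
 [  0.       0.       1.    ]] [[-0.3156  0.3917 -0.8642 -1.0101]
 [-0.9489 -0.1308  0.2872  0.4685]
 [-0.0005  0.9107  0.413   0.7832]
 [ 0.      0.      0.      1.    ]]
case_deck 0.87 [220. 203.] [0.6263 0.1344 0.058 ]
tray_mid 0.79 [208. 213.] [0.5575 0.1878 0.058 ]
lip_mid 0.87 [215. 219.] [0.4963 0.1783 0.061 ]
press_top 0.57 [232. 196.] [0.6465 0.0858 0.067 ]
panel_top 0.59 [234. 217.] [0.5085 0.115  0.056 ]
disc_mid 0.48 [208. 212.] [0.5563 0.1898 0.062 ]
large_nut_mid 0.51 [368. 222.] [ 0.418  -0.3216  0.0115]
shaker_mid 0.15 [205. 213.] [0.5913 0.1924 0.045 ]
jar_mid 0.97 [375. 195.] [ 0.5556 -0.421   0.041 ]
herb_mid 0.7 [171. 219.] [0.56   0.3087 0.053 ]
```

View pics/top0.png

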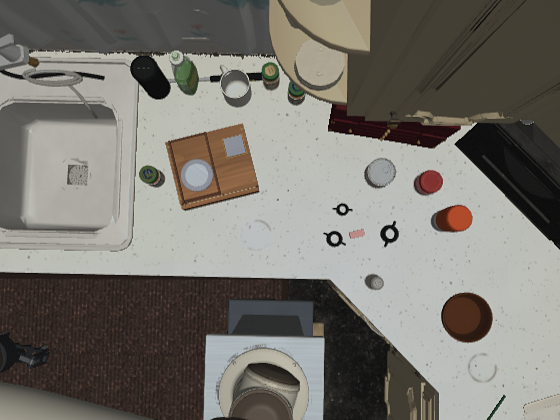

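View pics/scene0.png

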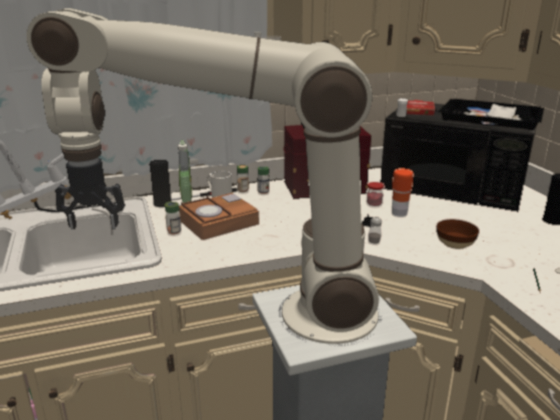

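```bash
python3 - <<'E'
import cv2
a=cv2.imread('pics/top0.png')
x=cv2.resize(a[110:220,130:270],None,fx=5.5,fy=5.5,interpolation=cv2.INTER_CUBIC); cv2.imwrite('pics/c1.png',x)
x=cv2.resize(a[150:310,300:450],None,fx=3.7,fy=3.7,interpolation=cv2.INTER_CUBIC); cv2.imwrite('pics/c2.png',x)
E
```

```text
(no output)
```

View pics/c1.png

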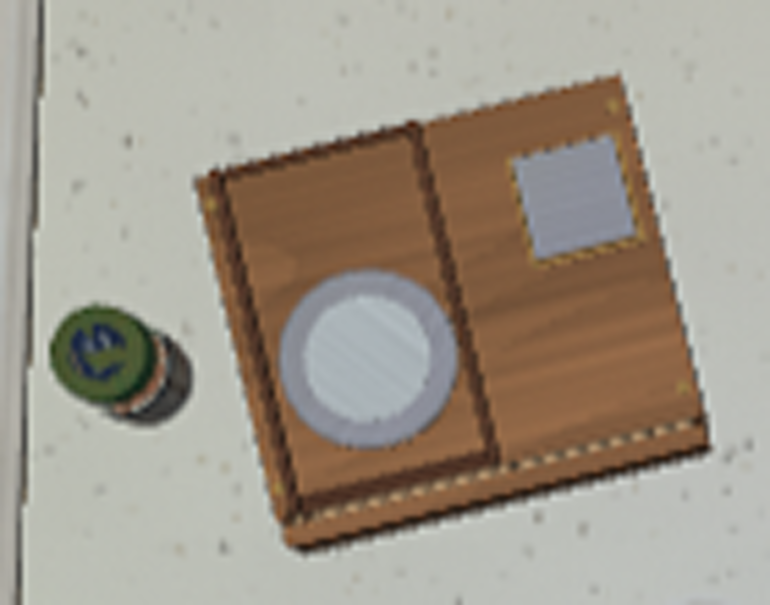

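View pics/c2.png

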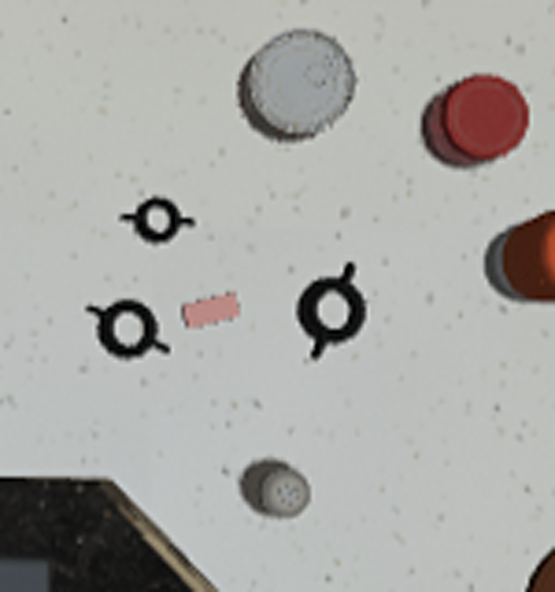

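```bash
python3 - <<'E'
from h import *
from scipy.optimize import least_squares
np.set_printoptions(precision=4,suppress=True)
c=imaging.camera('top')
cr=lambda u,v:(130+u/5.5,110+v/5.5)
# (crop px, case xyz)
P=[((197,178),(.085,.105,.058)),((618,76),(.085,-.105,.058)),((575,198),(.030,-.070,.067)),
((300,550),(-.098,.104,.056)),((710,450),(-.098,-.104,.056)),((513,157),(.055,-.045,.067)),((612,135),(.055,-.095,.067)),((636,238),(.005,-.095,.067)),((538,260),(.005,-.045,.067))]
def f(p):
    r=[]
    for (uv),X in P:
        u,v=cr(*uv); w=px2w(c,u,v,z=X[2])
        a=p[2];r+=list(w[:2]-(p[:2]+np.array([[np.cos(a),-np.sin(a)],[np.sin(a),np.cos(a)]])@X[:2]))
    return r
s=least_squares(f,[.6,.15,-.2]);print(s.x,np.degrees(s.x[2]));print(np.reshape(s.fun,(-1,2))*1000)
d=px2w(c,*cr(368,358),z=.066)[:2]-s.x[:2];a=s.x[2];print('disc case',np.array([[np.cos(a),np.sin(a)],[-np.sin(a),np.cos(a)]])@d)
print('nut',px2w(c,300+157/3.7,150+220/3.7,z=.021))
# nut wing dir
m=c['pixels'][195:225,325:360].max(axis=2)<90
ys,xs=np.nonzero(m);W=np.array([px2w(c,x+325,y+195,z=.02)[:2] for x,y in zip(xs,ys)])
print(len(W),W.mean(0));C=np.cov(W.T);e,V=np.linalg.eigh(C);print(e**.5,V[:,1],np.degrees(np.arctan2(V[1,1],V[0,1])))
E
```

```text
[0.6015 0.1473 0.272 ] 15.587006055130777
[[ 1.9909 -0.7578]
 [-1.0308  1.2665]
 [ 0.1442  0.5922]
 [ 0.7286 -5.2981]
 [-3.478   1.3145]
 [ 1.8871 -0.2099]
 [-0.0364  1.1413]
 [-1.091   1.9407]
 [ 0.8854  0.0108]]
disc case [-0.0193  0.0442]
nut [ 0.4924 -0.2005  0.021 ]
94 [ 0.4933 -0.1992]
[0.0086 0.0115] [0.0136 0.9999] 89.21892811369253
```

```bash
cat >> h.py <<'E'
CP=np.array([.6015,.1473]);CY=15.6
def case2w(x,y,z,cp=None,cy=None):
    cp=CP if cp is None else cp;a=np.radians(CY if cy is None else cy)
    return np.array([cp[0]+np.cos(a)*x-np.sin(a)*y,cp[1]+np.sin(a)*x+np.cos(a)*y,z])
def plan(p,yaw):
    o=sensors.get_obs();Rc=R.from_euler('xyz',o['tcp_rot'],degrees=True)
    Rt=R.from_euler('xyz',[-90,0,yaw],degrees=True)
    print('t',round(o['time'],2),'pos',np.round(o['ee_pos'],4),'rot',np.round(o['tcp_rot'],2),'F',np.round(o['wrist_force'],1),'op',round(o['opening'],4))
    print('shift cm',np.round(Rc.inv().apply(np.array(p)-o['ee_pos'])*100,2),'turn',np.round((Rc.inv()*Rt).as_rotvec(degrees=True),2), 'q',np.round(o['q'],1))
E
python3 - <<'E'
from h import *
plan([.60,.10,.28],CY)
E
```

```text
t 1.55 pos [0.1614 0.5258 0.3039] rot [-90.    -0.    72.94] F [-0.6 -0.7 -0.5] op 0.0855
shift cm [-27.84   2.39 -54.43] turn [-0.   57.34 -0.  ] q [72.9  5.  10.1 95.1  0.  90. ]
```

Emit:
arm_command(rows=[-27.8, 2.4, -54.4, 0, 57.3, 0, -1, -27.8, 2.4, -54.4, 0, 57.3, 0, -1, -27.8, 2.4, -54.4, 0, 57.3, 0, -1, -27.8, 2.4, -54.4, 0, 57.3, 0, -1, -27.8, 2.4, -54.4, 0, 57.3, 0, -1, -27.8, 2.4, -54.4, 0, 57.3, 0, -1, -27.8, 2.4, -54.4, 0, 57.3, 0, -1, -27.8, 2.4, -54.4, 0, 57.3, 0, -1, -27.8, 2.4, -54.4, 0, 57.3, 0, -1, -27.8, 2.4, -54.4, 0, 57.3, 0, -1, -27.8, 2.4, -54.4, 0, 57.3, 0, -1, -27.8, 2.4, -54.4, 0, 57.3, 0, -1])

```text
time: 2.55
ee_pos: [0.5211, 0.176, 0.2844]
tcp_rot: [-90.0, -0.0, 15.6]
wrist_force: [-0.3, 0.8, -0.2]
opening: -0.0001
```

```bash
python3 - <<'E'
from h import *
c=snap('wrist','w1.png');plan([.60,.10,.28],CY)
print(c['camera_matrix'],c['world_from_camera'])
E
```

```text
t 2.6 pos [0.525  0.1718 0.283 ] rot [-9.014e+01 -4.000e-02  1.542e+01] F [-1.9 -5.2 -1.7] op 0.0003
shift cm [ 5.32  0.33 -8.91] turn [ 0.14 -0.18  0.04] q [18.2  4.9  7.7 92.7 -0.1 92.8]
[[340.88573815   0.         278.6572517 ]
 [  0.         340.88573815 207.87419078]
 [  0.           0.           1.        ]] [[ 9.62781438e-01 -2.57064055e-01 -8.34863779e-02  4.99947683e-01]
 [ 2.70279995e-01  9.16601931e-01  2.94600789e-01  2.51495927e-01]
 [ 7.92501859e-04 -3.06200869e-01  9.51966596e-01  3.53800625e-01]
 [ 0.00000000e+00  0.00000000e+00  0.00000000e+00  1.00000000e+00]]
```

View pics/w1.png

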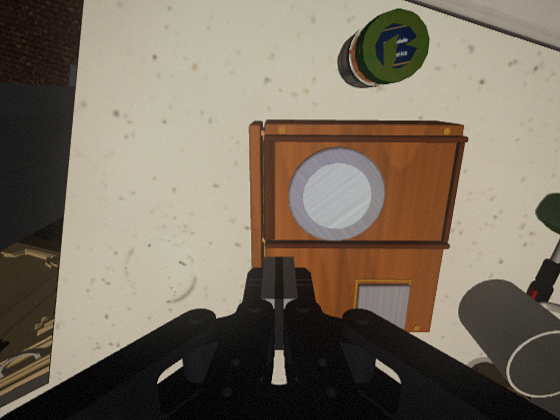

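```bash
python3 - <<'E'
import cv2
a=cv2.imread('pics/w1.png')
cv2.imwrite('pics/c3.png',cv2.resize(a[110:340,240:480],None,fx=2.6,fy=2.6,interpolation=cv2.INTER_CUBIC))
E
```

```text
(no output)
```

View pics/c3.png

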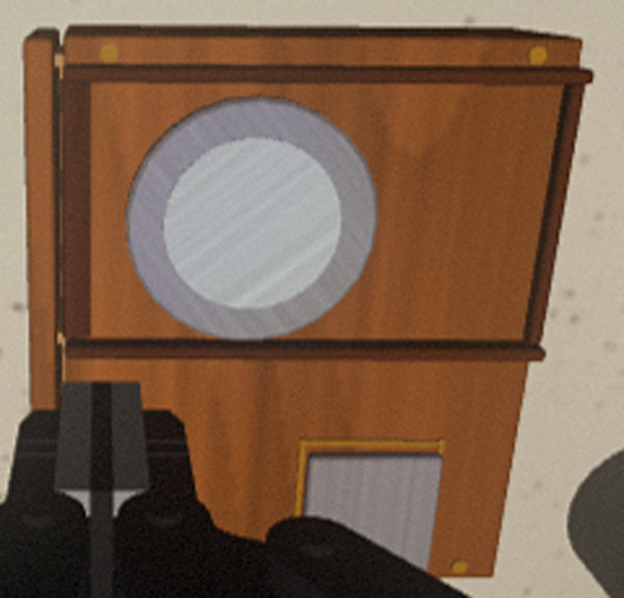

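```bash
python3 - <<'E'
from h import *
from scipy.optimize import least_squares
np.set_printoptions(precision=4,suppress=True)
K=np.array([[340.886,0,278.657],[0,340.886,207.874],[0,0,1]]);T=np.array([[ 9.62781438e-01,-2.57064055e-01,-8.34863779e-02,4.99947683e-01],[ 2.70279995e-01,9.16601931e-01,2.94600789e-01,2.51495927e-01],[ 7.92501859e-04,-3.06200869e-01,9.51966596e-01,3.53800625e-01],[0,0,0,1]])
c=dict(camera_matrix=K,world_from_camera=T)
cr=lambda u,v:(240+u/2.6,110+v/2.6)
P=[((66,35),(-.085,.105,.058)),((582,38),(.085,.105,.058)),((493,577),(.085,-.105,.058)),((305,453),(.005,-.045,.067)),((443,453),(.055,-.045,.067)),((26,34),(-.098,.104,.056))]
def f(p):
    r=[];a=p[2]
    for (uv),X in P:
        w=px2w(c,*cr(*uv),z=X[2])
        r+=list(w[:2]-(p[:2]+np.array([[np.cos(a),-np.sin(a)],[np.sin(a),np.cos(a)]])@X[:2]))
    return r
s=least_squares(f,[.6,.15,.2]);print(s.x,np.degrees(s.x[2]));print(np.reshape(s.fun,(-1,2))*1000)
a=s.x[2];d=px2w(c,*cr(252,217),z=.066)[:2]-s.x[:2];print('disc case',np.array([[np.cos(a),np.sin(a)],[-np.sin(a),np.cos(a)]])@d)
h=case2w(.03,-.07,.16);plan(h,CY);print(h)
E
```

```text
[0.6027 0.151  0.2646] 15.161584147634267
[[ 1.6501 -1.086 ]
 [-0.6381 -1.1232]
 [ 0.1576  0.6213]
 [-1.4238  0.5575]
 [-0.9805  1.1282]
 [ 1.2346 -0.0978]]
disc case [-0.021  0.045]
t 2.6 pos [0.525  0.1718 0.283 ] rot [-90.14  -0.04  15.42] F [-1.9 -5.2 -1.7] op 0.0003
shift cm [  9.73  12.34 -11.35] turn [ 0.14 -0.18  0.04] q [18.2  4.9  7.7 92.7 -0.1 92.8]
[0.6492 0.0879 0.16  ]
```

Emit:
arm_command(rows=[9.7, 12.3, -11.4, 0, 0, 0, -1, 9.7, 12.3, -11.4, 0, 0, 0, -1, 9.7, 12.3, -11.4, 0, 0, 0, -1, 9.7, 12.3, -11.4, 0, 0, 0, -1, 9.7, 12.3, -11.4, 0, 0, 0, -1, 9.7, 12.3, -11.4, 0, 0, 0, -1, 9.7, 12.3, -11.4, 0, 0, 0, -1, 9.7, 12.3, -11.4, 0, 0, 0, -1])

```text
time: 3.27
ee_pos: [0.6439, 0.0946, 0.162]
tcp_rot: [-90.0, -0.0, 15.6]
wrist_force: [0.3, 0.6, 0.9]
opening: 0.0001
```

```bash
sed -i 's/^CP=.*/CP=np.array([.602,.149]);CY=15.4/' h.py; python3 - <<'E'
from h import *
c=snap('wrist','w2.png');plan(case2w(.03,-.07,.0735+.0595),CY)
E
```

```text
t 3.32 pos [0.644  0.095  0.1627] rot [-90.    -0.09  15.67] F [ 0.1  0.  -0.3] op -0.0
shift cm [ 0.38  2.97 -0.68] turn [0.   0.27 0.09] q [ 8.4 18.3 10.  81.6  0.  82.7]
```

View pics/w2.png

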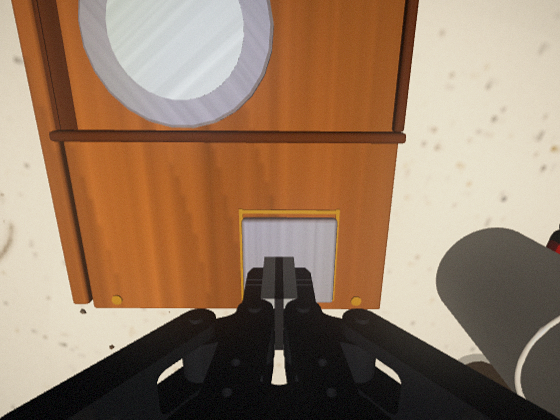

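Emit:
arm_command(rows=[0.4, 1.0, -0.7, 0, 0, 0, -1, 0.4, 1.8, -0.7, 0, 0, 0, -1, 0.4, 2.2, -0.7, 0, 0, 0, -1, 0.4, 2.4, -0.7, 0, 0, 0, -1, 0.4, 2.6, -0.7, 0, 0, 0, -1, 0.4, 2.8, -0.7, 0, 0, 0, -1, 0.4, 2.9, -0.7, 0, 0, 0, -1, 0.4, 2.9, -0.7, 0, 0, 0, -1])

```text
time: 3.98
ee_pos: [0.6498, 0.0887, 0.1324]
tcp_rot: [-90.0, -0.0, 15.6]
wrist_force: [-1.7, -0.5, 3.5]
opening: 0.0002
```

```bash
python3 - <<'E'
from h import *
c=snap('wrist','w3.png');plan(case2w(.03,-.07,.0735+.0595),CY)
E
```

```text
t 4.03 pos [0.6498 0.0887 0.1325] rot [-89.99  -0.    15.64] F [-0.6 -0.   3.9] op 0.0002
shift cm [-0.   -0.05  0.08] turn [-0.01  0.24  0.  ] q [ 7.8 19.5  8.1 78.6  0.  82.1]
```

View pics/w3.png

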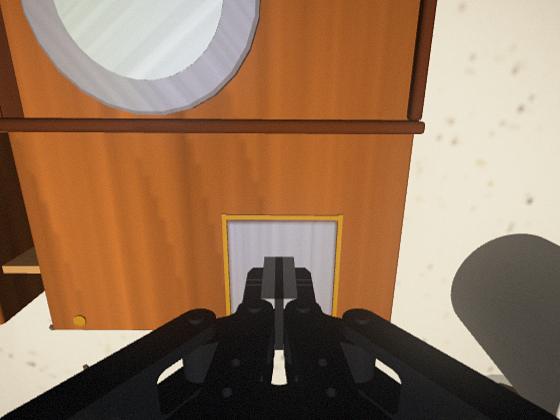

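Emit:
arm_command(rows=[0, -3, 0, 0, 0, 0, -1, 0, -6, 0, 0, 0, 0, -1, -4, -7, 1, 0, 0, 0, 0, -8, -7, 2, 0, 0, 0, 0, -12, -7, 2.5, 0, 0, 0, 0, -15, -7, 2.5, 0, 0, 0, 0, -17.3, -7, 2.5, 0, 0, 0, 0, -17.3, -7, 2.5, 0, 0, 0, 0, -17.3, -7, 2.5, 0, 0, 0, 0])

```text
time: 4.78
ee_pos: [0.476, 0.0659, 0.2027]
tcp_rot: [-90.0, -0.1, 15.6]
wrist_force: [1.4, 0.1, 0.5]
opening: 0.0426
```

```bash
python3 - <<'E'
from h import *
c=snap('wrist','w4.png');plan(case2w(-.143,-.045,.12),CY)
c=snap('top','t4.png'); x=cv2.resize(c['pixels'][110:250,130:300],None,fx=4.5,fy=4.2,interpolation=cv2.INTER_CUBIC); cv2.imwrite('pics/t4c.png',x)
E
```

```text
t 4.83 pos [0.4767 0.0661 0.2026] rot [-9.001e+01 -7.000e-02  1.563e+01] F [0.3 0.1 0.3] op 0.0425
shift cm [-0.03  8.26  0.17] turn [0.01 0.23 0.07] q [  7.9  -5.3 -11.4  83.9   0.   82.3]
```

View pics/w4.png

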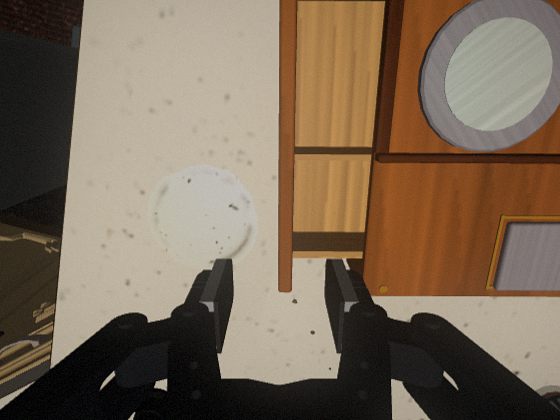

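View pics/t4c.png

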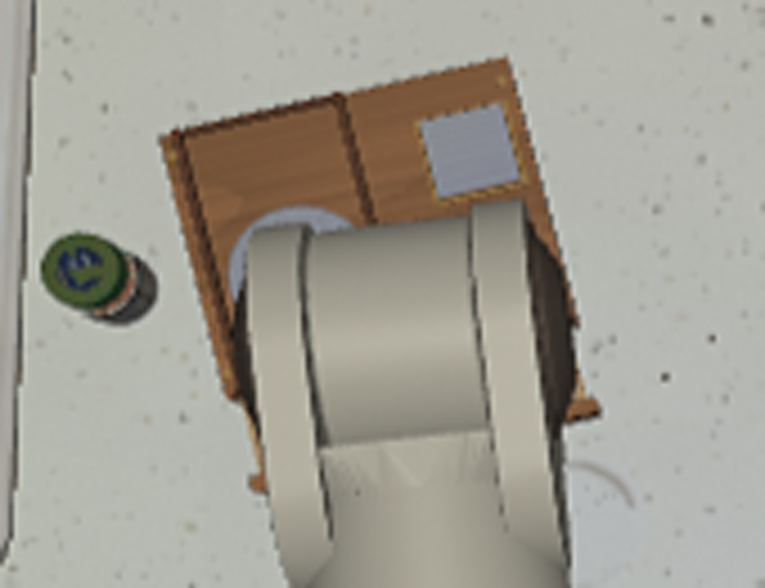

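```bash
python3 - <<'E'
from h import *
np.set_printoptions(precision=4,suppress=True)
c=imaging.camera('wrist')
a=np.radians(CY);M=np.array([[np.cos(a),np.sin(a)],[-np.sin(a),np.cos(a)]])
for n,u,v,z in [('pan',287,275,.056),('pan',287,100,.056),('panL',280,200,.056),('panR',294.5,200,.056),('rightend',286,292,.056),('div',330,148,.048),('div',330,153,.048),('rw',330,233,.048),('rw',330,257,.048),('caseright front',363,296,.058),('disc',501,75,.066),('case front',369,200,.058)]:
    w=px2w(c,u,v,z=z);print(n,w,'case',M@(w[:2]-CP))
E
```

```text
pan [0.4941 0.0283 0.056 ] case [-0.1361 -0.0878]
pan [0.4612 0.1421 0.056 ] case [-0.1376  0.0307]
panL [0.4742 0.0803 0.056 ] case [-0.1414 -0.0323]
panR [0.4834 0.0829 0.056 ] case [-0.1318 -0.0322]
rightend [0.4972 0.0148 0.056 ] case [-0.1367 -0.1015]
div [0.4967 0.121  0.048 ] case [-0.1089  0.0009]
div [0.4977 0.1179 0.048 ] case [-0.1088 -0.0023]
rw [0.5155 0.0642 0.048 ] case [-0.1059 -0.0588]
rw [0.5214 0.0465 0.048 ] case [-0.1049 -0.0774]
caseright front [0.551  0.0278 0.058 ] case [-0.0813 -0.1033]
disc [0.5734 0.1876 0.066 ] case [-0.0173  0.0448]
case front [0.5301 0.0966 0.058 ] case [-0.0832 -0.0314]
```

Emit:
arm_command(rows=[0.6, 2, 0.2, 0, 0, 0, 0, 0.6, 4, 0.2, 0, 0, 0, 0, 0.6, 6, 0.2, 0, 0, 0, 0, 0.6, 8, 0.2, 0, 0, 0, 0, 0.6, 9, 0.2, 0, 0, 0, 0, 0.6, 9.8, 0.2, 0, 0, 0, 0, 0.6, 9.8, 0.2, 0, 0, 0, -1, 0.6, 9.8, 0.2, 0, 0, 0, -1, 0.6, 9.8, 0.2, 0, 0, 0, -1, 0.6, 9.8, 0.2, 0, 0, 0, -1, 0.6, 9.8, 0.2, 0, 0, 0, -1], force=20)

```text
time: 5.85
ee_pos: [0.4817, 0.0695, 0.1048]
tcp_rot: [-90.0, -0.0, 15.6]
wrist_force: [-4.4, -1.4, 0.9]
opening: 0.0097
```

Emit:
arm_command(rows=[-0.7, 0, 0, 0, 0, 0, -1, -1.4, 0, 0, 0, 0, 0, -1, -2.1, 0, 0, 0, 0, 0, -1, -2.8, 0, 0, 0, 0, 0, -1, -3.5, 0, 0, 0, 0, 0, -1, -4.2, 0, 0, 0, 0, 0, -1, -4.8, 0, 0, 0, 0, 0, -1, -5.2, 0, 0, 0, 0, 0, -1, -5.5, 0, 0, 0, 0, 0, -1, -5.5, 0, 0, 0, 0, 0, -1])

```text
time: 6.68
ee_pos: [0.4282, 0.0548, 0.1048]
tcp_rot: [-90.0, -0.0, 15.6]
wrist_force: [-3.6, 3.4, 9.1]
opening: 0.0096
```

Emit:
arm_command(rows=[-0.15, 0, 0, 0, 0, 0, -1, -0.3, 0, 0, 0, 0, 0, -1, -0.3, 0, 0, 0, 0, 0, -1])

```text
time: 6.93
ee_pos: [0.4258, 0.0541, 0.1048]
tcp_rot: [-90.0, -0.0, 15.6]
wrist_force: [-0.8, 4.5, 7.2]
opening: 0.0097
```

Emit:
arm_command(rows=[-0.15, 0, 0, 0, 0, 0, -1, -0.3, 0, 0, 0, 0, 0, -1, -0.3, 0, 0, 0, 0, 0, -1])

```text
time: 7.18
ee_pos: [0.4229, 0.0533, 0.1048]
tcp_rot: [-90.0, -0.0, 15.6]
wrist_force: [-1.0, 4.7, 7.1]
opening: 0.0097
```

Emit:
arm_command(rows=[-0.15, 0, 0, 0, 0, 0, -1, -0.3, 0, 0, 0, 0, 0, -1, -0.3, 0, 0, 0, 0, 0, -1])

```text
time: 7.43
ee_pos: [0.4209, 0.0528, 0.1048]
tcp_rot: [-90.0, -0.2, 15.7]
wrist_force: [5.0, 7.6, 2.3]
opening: 0.0092
```

```bash
python3 - <<'E'
from h import *
c=snap('wrist','w5.png');plan([.4,.05,.2],CY)
E
```

```text
t 7.48 pos [0.4209 0.0528 0.1048] rot [-89.96  -0.17  15.66] F [5.  7.4 1.8] op 0.0096
shift cm [-2.06 -9.53  0.3 ] turn [-0.04  0.26  0.17] q [  7.1 -11.7 -27.9  73.7   0.1  81.5]
```

View pics/w5.png

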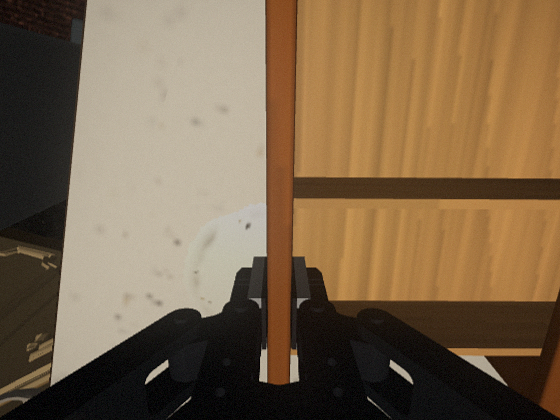

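Emit:
arm_command(rows=[0.1, 0, 0, 0, 0, 0, 0, 0.1, 0, 0, 0, 0, 0, 0, 0.1, 0, 0, 0, 0, 0, 0, 0.1, -3, 0, 0, 0, 0, 0, 0.1, -6, 0, 0, 0, 0, 0, 0.1, -9, -3, 0, 5, 0, 1, 0.1, -11.5, -7, 0, 10, 0, 1, 0.1, -11.5, -11, 0, 15.6, 0, 1, 0.1, -11.5, -15, 0, 15.6, 0, 1, 0.1, -11.5, -19, 0, 15.6, 0, 1, 0.1, -11.5, -22, 0, 15.6, 0, 1, 0.1, -11.5, -22, 0, 15.6, 0, 1])

```text
time: 8.48
ee_pos: [0.4808, -0.1637, 0.2182]
tcp_rot: [-90.1, 0.1, -0.2]
wrist_force: [0.5, -0.2, -0.4]
opening: 0.0857
```

```bash
python3 - <<'E'
from h import *
np.set_printoptions(precision=4,suppress=True)
c=snap('wrist','w6.png');plan([.493,-.1993,.2],0)
for t in ['small_nut_mid','medium_nut_mid']:
  for r in models.spot_point(t,'wrist')[:2]: print(t,r,px2w(c,*r['location'],z=.0105))
c=snap('top','t6.png'); x=cv2.resize(c['pixels'][110:250,130:300],None,fx=4.5,fy=4.2,interpolation=cv2.INTER_CUBIC); cv2.imwrite('pics/t6c.png',x)
E
```

```text
t 8.53 pos [ 0.4802 -0.1617  0.2183] rot [-90.     0.12  -0.18] F [ 0.5 -0.1 -0.3] op 0.0854
shift cm [ 1.3   1.82 -3.76] turn [-0.   -0.18 -0.12] q [-18.6  -1.7  -6.3  85.6  -0.   71.6]
small_nut_mid {'location': [294.9, 239.2], 'conf': 0.75} [ 0.4948 -0.2038  0.0105]
medium_nut_mid {'location': [202.2, 212.9], 'conf': 0.89} [ 0.415  -0.1792  0.0105]
```

View pics/w6.png

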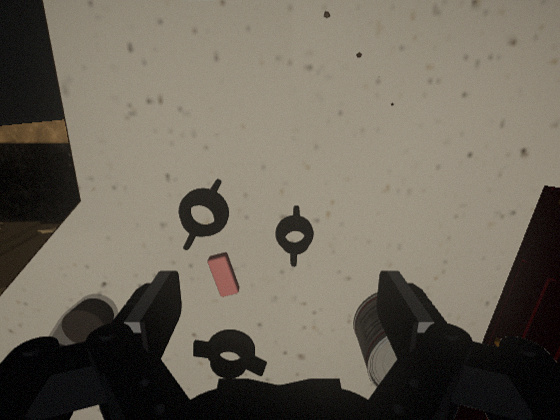

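View pics/t6c.png

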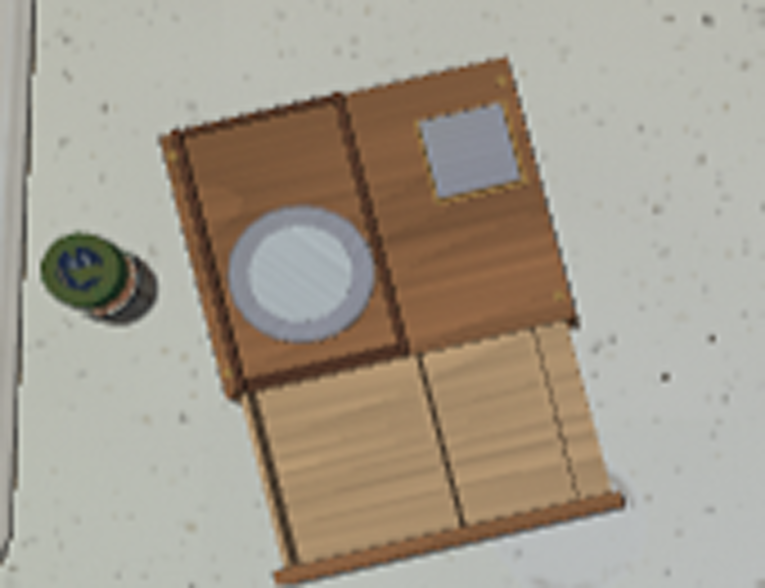

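```bash
python3 - <<'E'
from h import *
np.set_printoptions(precision=4,suppress=True)
c=imaging.camera('wrist')
g=cv2.cvtColor(c['pixels'],cv2.COLOR_BGR2GRAY)
x=cv2.resize(c['pixels'][195:275,250:340],None,fx=7,fy=7,interpolation=cv2.INTER_CUBIC); cv2.imwrite('pics/c7.png',x)
m=((g<75)[195:275,265:330]).astype(np.uint8)
n,l,s,ct=cv2.connectedComponentsWithStats(m);i=1+np.argmax(s[1:,4]);print(s[i],ct[i]+[265,195])
ys,xs=np.nonzero(l==i)
W=np.array([px2w(c,x+265,y+195,z=.012)[:2] for x,y in zip(xs,ys)]);e,V=np.linalg.eigh(np.cov(W.T));print(W.mean(0),W.min(0),W.max(0),np.degrees(np.arctan2(V[1,1],V[0,1])))
top=(xs[ys==ys.min()].mean()+265,ys.min()+195);bot=(xs[ys==ys.max()].mean()+265,ys.max()+195);print(top,bot)
for z in (.0,.012,.021):
  a,b=px2w(c,*top,z=z)[:2],px2w(c,*bot,z=z)[:2];print(z,a,b,np.degrees(np.arctan2(*(a-b)[::-1])),np.linalg.norm(a-b))
E
```

```text
[  11   17   38   60 1095] [294.7416 239.5671]
[ 0.494  -0.1985] [ 0.4776 -0.2292] [ 0.5101 -0.1728] 90.10511944439874
(np.float64(296.5), np.int64(212)) (np.float64(294.0), np.int64(271))
0.0 [ 0.4958 -0.1768] [ 0.4945 -0.2356] 88.71406407854462 0.05879062650234034
0.012 [ 0.4951 -0.1728] [ 0.4939 -0.2292] 88.71406407854461 0.0563441905124049
0.021 [ 0.4946 -0.1698] [ 0.4934 -0.2243] 88.71406407854462 0.054509363519953315
```

View pics/c7.png

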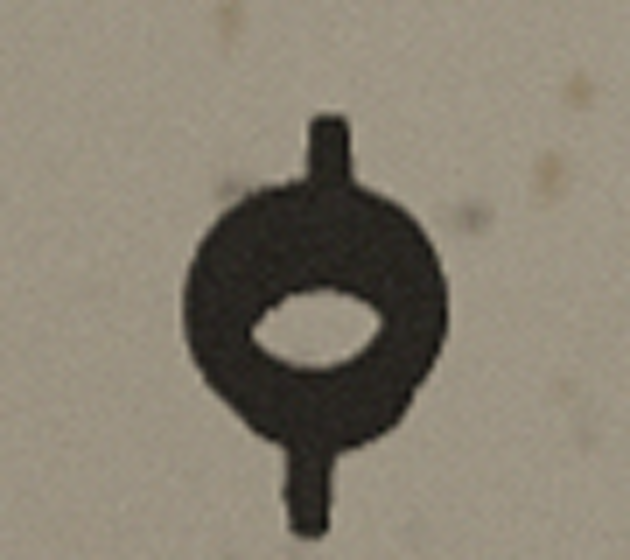

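```bash
python3 - <<'E'
from h import *
plan([.494,-.2005,.0765],-2)
E
```

```text
t 8.73 pos [ 0.4801 -0.1584  0.2191] rot [-8.999e+01  4.000e-02  9.000e-02] F [-0.4  0.4 -0.7] op 0.0855
shift cm [ 1.4  14.26 -4.22] turn [-0.01  2.09 -0.04] q [-18.3  -1.9  -6.4  85.6  -0.   71.7]
```

Emit:
arm_command(rows=[1.4, 2, -3, 0, 2.1, 0, 0.25, 1.4, 5, -4.2, 0, 2.1, 0, 0.25, 1.4, 8, -4.2, 0, 2.1, 0, 0.25, 1.4, 10, -4.2, 0, 2.1, 0, 0.25, 1.4, 10, -4.2, 0, 2.1, 0, 0.25, 1.4, 10, -4.2, 0, 2.1, 0, 0.25])

```text
time: 9.23
ee_pos: [0.494, -0.2001, 0.1191]
tcp_rot: [-90.0, 0.1, -2.0]
wrist_force: [-0.9, -0.7, 0.7]
opening: 0.0535
```

```bash
python3 - <<'E'
from h import *
c=snap('wrist','w8.png');plan([.494,-.2005,.0765],-2)
E
```

```text
t 9.28 pos [ 0.4947 -0.2005  0.1205] rot [-9.002e+01 -5.000e-02 -1.980e+00] F [ 0.5 -0.3  0.6] op 0.0533
shift cm [-0.08  4.4  -0.  ] turn [0.02 0.02 0.05] q [-22.1   3.2 -12.1  74.6  -0.   69.9]
```

View pics/w8.png

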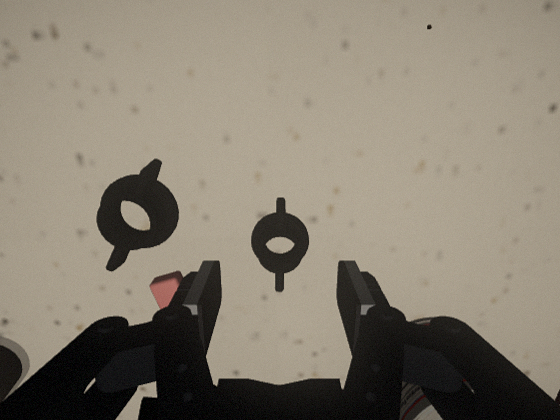

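```bash
python3 - <<'E'
from h import *
c=imaging.camera('wrist')
print(px2w(c,280,241,z=.021),px2w(c,280,244,z=.0105),[(px2w(c,281,198,z=z)+px2w(c,279,291,z=z))/2 for z in(.012,.021)])
for r in models.spot_point('small_nut_mid','wrist')[:1]: print(r,px2w(c,*r['location'],z=.0105))
plan([.494,-.2005,.0765],-2)
E
```

```text
[ 0.49579952 -0.19519609  0.021     ] [ 0.49564058 -0.20160067  0.0105    ] [array([ 0.49557666, -0.20255354,  0.012     ]), array([ 0.49566803, -0.19848428,  0.021     ])]
{'location': [278.7, 246.5], 'conf': 0.97} [ 0.4948443  -0.20313483  0.0105    ]
t 9.38 pos [ 0.4953 -0.201   0.1214] rot [-90.06  -0.16  -2.01] F [ 0.9 -0.1 -0. ] op 0.0531
shift cm [-0.15  4.49  0.05] turn [ 0.06 -0.01  0.16] q [-22.1   3.2 -12.   74.6  -0.   69.9]
```

Well centred (x within 1 mm, y within 1–2 mm); descend and grip.

Emit:
arm_command(rows=[0, 1.5, -0.05, 0, 0, 0, 0.25, 0, 3, -0.05, 0, 0, 0, 0.25, 0, 3.8, -0.05, 0, 0, 0, 0.25, 0, 4.3, -0.05, 0, 0, 0, 0.25, 0, 4.3, -0.05, 0, 0, 0, 0.25, 0, 4.3, -0.05, 0, 0, 0, -0.8, 0, 4.3, -0.05, 0, 0, 0, -0.8, 0, 4.3, -0.05, 0, 0, 0, -0.8, 0, 4.3, -0.05, 0, 0, 0, -0.8, 0, 4.3, -0.05, 0, 0, 0, -0.8], force=25)

```text
time: 10.22
ee_pos: [0.4949, -0.2019, 0.0772]
tcp_rot: [-90.0, -0.1, -2.1]
wrist_force: [-0.4, 1.3, 5.6]
opening: 0.0294
```

Emit:
arm_command(rows=[0, -1, 0, 0, 0, 0, -0.8, 0, -4, 0, 0, 0, 0, -0.8, 0, -8, 0, 0, 0, 0, -0.8, 0, -11, 0, 0, 0, 0, -0.8, 0, -13, 0, 0, 0, 0, -0.8, 0, -13, 0, 0, 0, 0, -0.8])

```text
time: 10.72
ee_pos: [0.4956, -0.2023, 0.2119]
tcp_rot: [-90.1, -0.4, -2.1]
wrist_force: [1.2, -0.2, 0.3]
opening: 0.0294
```

```bash
python3 - <<'E'
from h import *
c=snap('wrist','w9.png')
narrow=case2w(-.150,-.037,.21);print(narrow);plan(narrow,CY)
E
```

```text
[0.46721127 0.07349505 0.21      ]
t 10.77 pos [ 0.4951 -0.2021  0.2092] rot [-90.09  -0.23  -2.07] F [-0.8 -0.1 -0.8] op 0.0296
shift cm [-3.78 -0.14 27.44] turn [  0.12 -17.47   0.21] q [-22.2   1.8  -3.7  84.2  -0.   69.9]
```

View pics/w9.png

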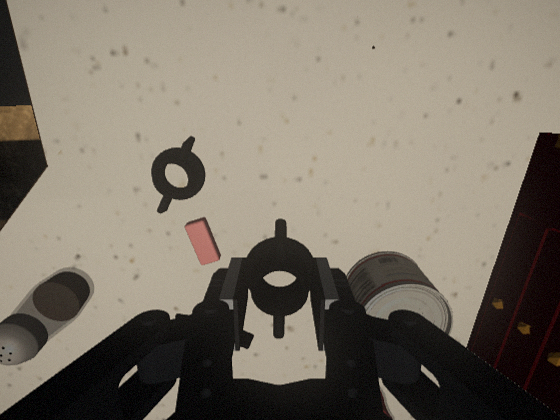

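```bash
python3 - <<'E'
from h import *
a=np.radians(CY);M=np.array([[np.cos(a),np.sin(a)],[-np.sin(a),np.cos(a)]])
c=imaging.camera('top')
for n,u,v,z in [('div',442,440,.048),('rw',557,415,.048),('rw bottom',557,415,.01),('lw',270,475,.048),('panR',624,500,.056),('panL',277,578,.056),('rightedge drawer',590,410,.048)]:
    w=px2w(c,130+u/4.5,110+v/4.2,z=z);print(n,M@(w[:2]-CP))
x=cv2.resize(c['pixels'][160:250,170:290],None,fx=6.5,fy=6.5,interpolation=cv2.INTER_CUBIC); cv2.imwrite('pics/t9c.png',x)
E
```

```text
div [-0.13948277 -0.0102087 ]
rw [-0.14078006 -0.07908191]
rw bottom [-0.13754289 -0.07792564]
lw [-0.13609114  0.09231811]
panR [-0.20230853 -0.10410932]
panL [-0.19987814  0.10219558]
rightedge drawer [-0.14247572 -0.09852639]
```

View pics/t9c.png

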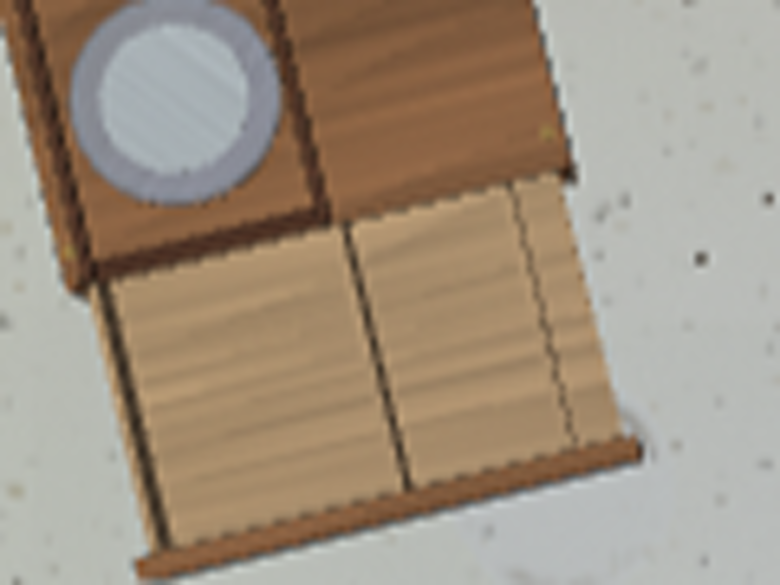

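```bash
python3 - <<'E'
from h import *
plan(case2w(-.145,-.043,.18),CY)
E
```

```text
t 10.82 pos [ 0.4946 -0.2019  0.2072] rot [-9.003e+01 -8.000e-02 -2.070e+00] F [-0.9  1.  -0.7] op 0.0298
shift cm [-3.08  2.7  27.  ] turn [  0.05 -17.47   0.07] q [-22.2   1.9  -3.9  84.2  -0.   69.9]
```

Emit:
arm_command(rows=[-1, 0, 3, 0, -4, 0, -0.8, -2, 0, 7, 0, -8, 0, -0.8, -3, 0, 11, 0, -12, 0, -0.8, -3.1, 0, 15, 0, -17.5, 0, -0.8, -3.1, 0, 19, 0, -17.5, 0, -0.8, -3.1, 0, 22, 0, -17.5, 0, -0.8, -3.1, 1, 25, 0, -17.5, 0, -0.8, -3.1, 2.5, 27, 0, -17.5, 0, -0.8, -3.1, 2.5, 27, 0, -17.5, 0, -0.8, -3.1, 2.5, 27, 0, -17.5, 0, -0.8])

```text
time: 11.65
ee_pos: [0.4721, 0.0699, 0.1793]
tcp_rot: [-90.0, 0.2, 15.6]
wrist_force: [0.9, -0.3, 0.1]
opening: 0.0291
```

```bash
python3 - <<'E'
from h import *
c=snap('wrist','w10.png')
plan(case2w(-.145,-.043,.088),CY)
E
```

```text
t 11.7 pos [0.4725 0.0692 0.1802] rot [-90.     0.14  15.5 ] F [ 0.3 -0.9 -0.4] op 0.0297
shift cm [ 0.13  9.22 -0.04] turn [ 0.    0.1  -0.14] q [  8.3  -5.5 -14.   81.6  -0.   82.8]
```

View pics/w10.png

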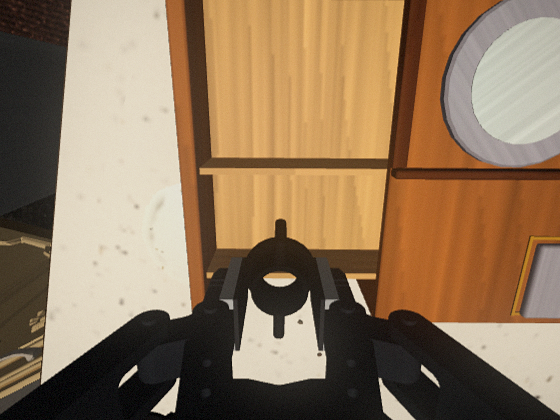

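```bash
python3 - <<'E'
from h import *
c=imaging.camera('wrist')
cv2.imwrite('pics/c11.png',cv2.resize(c['pixels'][145:285,180:400],None,fx=3.6,fy=3.6,interpolation=cv2.INTER_CUBIC))
a=np.radians(CY);M=np.array([[np.cos(a),np.sin(a)],[-np.sin(a),np.cos(a)]])
for v in (158,164,170,272,276): 
  w=px2w(c,230,v,z=.048);print(v,M@(w[:2]-CP))
for u,v,z in [(215,255,.01),(240,255,.01)]:
  w=px2w(c,u,v,z=z);print(v,M@(w[:2]-CP))
E
```

```text
158 [-0.17531166  0.00193538]
164 [-0.17545938 -0.00165699]
170 [-0.17560872 -0.00528865]
272 [-0.17842294 -0.07372767]
276 [-0.1785451 -0.0766986]
255 [-0.1955165 -0.0797205]
255 [-0.17618515 -0.07964938]
```

View pics/c11.png

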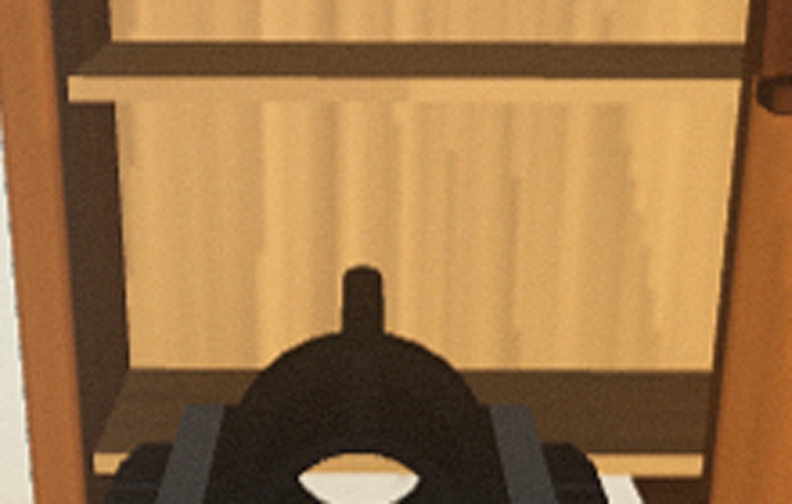

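```bash
python3 - <<'E'
from h import *
c=imaging.camera('wrist')
a=np.radians(CY);M=np.array([[np.cos(a),np.sin(a)],[-np.sin(a),np.cos(a)]])
o=sensors.get_obs();print('tcp',M@(o['ee_pos'][:2]-CP),o['ee_pos'])
for z in (.105,.112,.118,.124):
  p=[M@(px2w(c,280,v,z=z)[:2]-CP) for v in (219,338)];print(z,p,(p[0]+p[1])/2,p[0]-p[1])
E
```

```text
tcp [-0.14566351 -0.04341963] [0.47309683 0.0684575  0.18123515]
0.105 [array([-0.14531233, -0.01675433]), array([-0.14513694, -0.08121658])] [-0.14522464 -0.04898545] [-0.00017539  0.06446226]
0.112 [array([-0.14533808, -0.01424648]), array([-0.14517114, -0.07560156])] [-0.14525461 -0.04492402] [-0.00016694  0.06135509]
0.118 [array([-0.14536015, -0.01209689]), array([-0.14520046, -0.07078869])] [-0.14528031 -0.04144279] [-0.00015969  0.0586918 ]
0.124 [array([-0.14538222, -0.00994731]), array([-0.14522978, -0.06597582])] [-0.145306   -0.03796156] [-0.00015245  0.05602851]
```

Emit:
arm_command(rows=[0, 2, 0, 0, 0, 0, -0.8, 0, 4, 0, 0, 0, 0, -0.8, 0, 6, 0, 0, 0, 0, -0.8, 0, 7, 0, 0, 0, 0, -0.8, 0, 7, 0, 0, 0, 0, -0.8])

```text
time: 12.22
ee_pos: [0.4722, 0.0682, 0.1094]
tcp_rot: [-90.0, 0.2, 15.4]
wrist_force: [-0.9, 0.3, -0.2]
opening: 0.03
```

Emit:
arm_command(rows=[0, 1, 0, 0, 0, 0, -0.8, 0, 2, 0, 0, 0, 0, -0.8, 0, 2.1, 0, 0, 0, 0, -0.8, 0, 2.1, 0, 0, 0, 0, -0.8])

```text
time: 12.55
ee_pos: [0.473, 0.0691, 0.09]
tcp_rot: [-90.0, 0.0, 15.4]
wrist_force: [0.1, -0.1, 0.7]
opening: 0.0295
```

Emit:
arm_command(rows=[0, 0.15, 0, 0, 0, 0, -0.8, 0, 0.15, 0, 0, 0, 0, -0.4, 0, 0.15, 0, 0, 0, 0, 0, 0, 0.15, 0, 0, 0, 0, 0, 0, 0.15, 0, 0, 0, 0, 0, 0, -2, 0, 0, 0, 0, 0, 0, -5, 0, 0, 0, 0, 0, 0, -9, 0, 0, 0, 0, 0, 0, -12, 0, 0, 0, 0, 0, 0, -12, 0, 0, 0, 0, 0])

```text
time: 13.38
ee_pos: [0.4749, 0.0695, 0.2169]
tcp_rot: [-90.1, -0.5, 15.4]
wrist_force: [0.6, -0.3, 0.5]
opening: 0.0427
```

```bash
python3 - <<'E'
from h import *
c=snap('wrist','w12.png')
plan(case2w(.055,.045,.2),CY+90);plan(case2w(.055,.045,.2),CY-90)
E
```

```text
t 13.43 pos [0.4744 0.0694 0.214 ] rot [-90.04  -0.35  15.44] F [-0.1  0.7 -0.4] op 0.0428
shift cm [19.91  1.51  8.78] turn [  0.31 -89.96   0.24] q [  8.3  -5.8 -10.6  84.9  -0.   82.9]
t 13.43 pos [0.4744 0.0694 0.214 ] rot [-90.04  -0.35  15.44] F [-0.1  0.7 -0.4] op 0.0428
shift cm [19.91  1.51  8.78] turn [-0.24 90.04  0.31] q [  8.3  -5.8 -10.6  84.9  -0.   82.9]
```

View pics/w12.png

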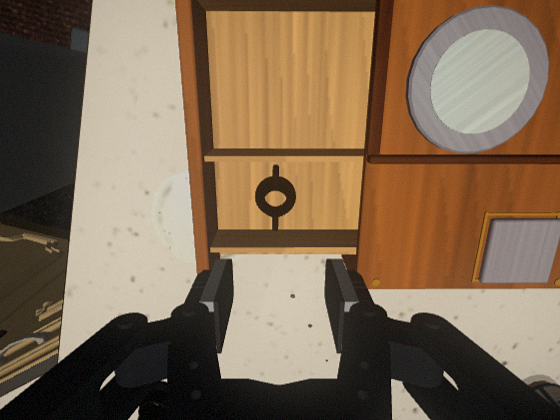

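Emit:
arm_command(rows=[3, 0, 1.5, 0, 0, 0, -1, 7, 0, 3.5, 0, 0, 0, -1, 11, 1, 5.5, 0, 0, 0, -1, 15, 2, 7.5, 0, 0, 0, -1, 18, 3.5, 8.8, 0, 0, 0, -1, 19.4, 5, 8.8, 0, 0, 0, -1, 19.4, 5, 8.8, 0, 0, 0, -1, 19.4, 5, 8.8, 0, 0, 0, -1])

```text
time: 14.1
ee_pos: [0.6361, 0.2058, 0.1571]
tcp_rot: [-90.0, 0.3, 15.5]
wrist_force: [-1.0, -0.1, 0.1]
opening: -0.0002
```

```bash
python3 - <<'E'
from h import *
c=snap('wrist','w13.png')
plan(case2w(.05,.045,.134),CY)
E
```

```text
t 14.15 pos [0.6361 0.2055 0.1589] rot [-90.01   0.15  15.44] F [0.5 0.1 0.9] op 0.0002
shift cm [ 0.22  2.49 -0.04] turn [ 0.01  0.04 -0.15] q [17.9 21.  13.  82.1 -0.  92.5]
```

View pics/w13.png

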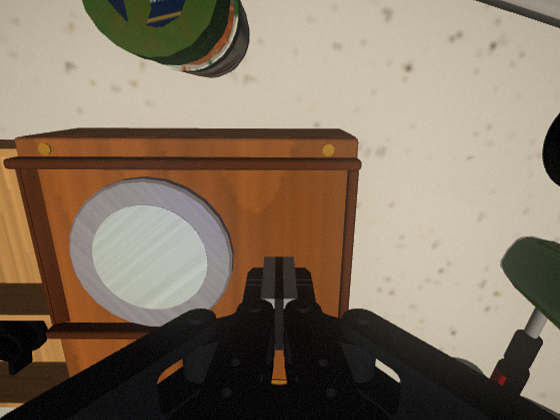

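Emit:
arm_command(rows=[0.3, 1, 0, 0, 0, 0, -1, 0.3, 2, 0, 0, 0, 0, -1, 0.3, 2.5, 0, 0, 0, 0, -1, 0.3, 2.5, 0, 0, 0, 0, -1])

```text
time: 14.48
ee_pos: [0.6387, 0.2059, 0.1338]
tcp_rot: [-90.0, 0.1, 15.4]
wrist_force: [0.1, -0.1, -0.2]
opening: 0.0
```

Emit:
arm_command(rows=[-0.5, 0, 0, 0, 0, 0, -1, -1.0, 0, 0, 0, 0, 0, -1, -1.5, 0, 0, 0, 0, 0, -1, -2.0, 0, 0, 0, 0, 0, -1, -2.5, 0, 0, 0, 0, 0, -1, -3.0, 0, 0, 0, 0, 0, -1, -3.5, 0, 0, 0, 0, 0, -1, -4.0, 0, 0, 0, 0, 0, -1])

```text
time: 15.15
ee_pos: [0.6008, 0.1958, 0.1356]
tcp_rot: [-90.0, -0.1, 15.4]
wrist_force: [1.4, 0.3, 1.2]
opening: 0.0002
```

```bash
python3 - <<'E'
from h import *
c=snap('wrist','w14.png')
plan(case2w(-.07,.045,.134),CY)
E
```

```text
t 15.2 pos [0.6001 0.1956 0.1356] rot [-9.000e+01 -1.000e-02  1.544e+01] F [1.9 0.6 0.7] op 0.0005
shift cm [-8.05  0.16 -0.03] turn [-0.    0.04  0.01] q [18.1 16.   4.2 78.1  0.  92.6]
```

View pics/w14.png

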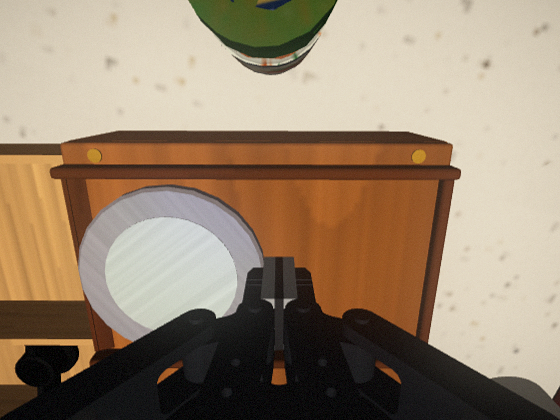

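Emit:
arm_command(rows=[-0.5, 0.15, 0, 0, 0, 0, -1, -1.0, 0.15, 0, 0, 0, 0, -1, -1.5, 0.15, 0, 0, 0, 0, -1, -2.0, 0.15, 0, 0, 0, 0, -1, -2.5, 0.15, 0, 0, 0, 0, -1, -3.0, 0.15, 0, 0, 0, 0, -1, -3.5, 0.15, 0, 0, 0, 0, -1])

```text
time: 15.78
ee_pos: [0.5667, 0.1863, 0.1337]
tcp_rot: [-90.0, 0.0, 15.4]
wrist_force: [0.2, 0.0, -0.3]
opening: -0.0
```

```bash
python3 - <<'E'
from h import *
c=snap('wrist','w15.png')
plan(case2w(-.09,.045,.134),CY)
E
```

```text
t 15.83 pos [0.566  0.1862 0.1337] rot [-9.000e+01  6.000e-02  1.544e+01] F [ 0.7 -0.1  0.9] op 0.0006
shift cm [-6.52 -0.03 -0.04] turn [-0.    0.04 -0.06] q [18.2 11.3 -1.7 77.1  0.  92.8]
```

View pics/w15.png

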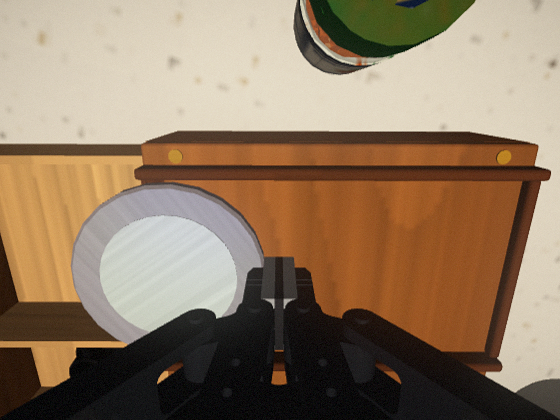

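Emit:
arm_command(rows=[-0.4, 0, 0, 0, 0, 0, -1, -0.8, 0, 0, 0, 0, 0, -1, -1.2, 0, 0, 0, 0, 0, -1, -1.6, 0, 0, 0, 0, 0, -1, -2.0, 0, 0, 0, 0, 0, -1])

```text
time: 16.25
ee_pos: [0.5477, 0.1811, 0.1338]
tcp_rot: [-90.0, -0.0, 15.4]
wrist_force: [1.5, 0.2, 0.4]
opening: -0.0003
```

```bash
python3 - <<'E'
from h import *
c=snap('wrist','w16.png')
plan(case2w(-.09,.045,.134),CY)
E
```

```text
t 16.3 pos [0.5472 0.1809 0.1339] rot [-9.000e+01  2.000e-02  1.544e+01] F [0.3 1.  0. ] op -0.0
shift cm [-4.56 -0.01 -0.03] turn [-0.    0.04 -0.02] q [18.3  8.7 -4.7 76.7  0.  92.9]
```

View pics/w16.png

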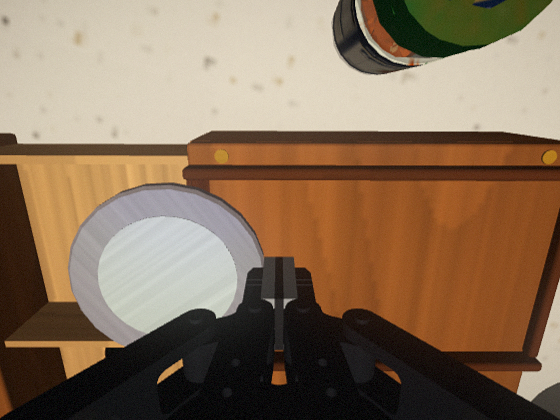

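Emit:
arm_command(rows=[-0.4, 0, 0, 0, 0, 0, -1, -0.8, 0, 0, 0, 0, 0, -1, -1.2, 0, 0, 0, 0, 0, -1, -1.6, 0, 0, 0, 0, 0, -1, -1.6, 0, 0, 0, 0, 0, -1])

```text
time: 16.72
ee_pos: [0.5321, 0.1768, 0.1342]
tcp_rot: [-90.0, -0.0, 15.4]
wrist_force: [-0.3, 0.8, 3.2]
opening: -0.0004
```

```bash
python3 - <<'E'
from h import *
c=snap('wrist','w17.png')
plan(case2w(-.09,.045,.134),CY)
E
```

```text
t 16.77 pos [0.5323 0.1768 0.1341] rot [-9.000e+01 -1.000e-02  1.544e+01] F [-0.2  0.   3.1] op -0.0001
shift cm [-3.01  0.01 -0.03] turn [-0.    0.04  0.01] q [18.4  6.6 -7.  76.4  0.  92.9]
```

View pics/w17.png

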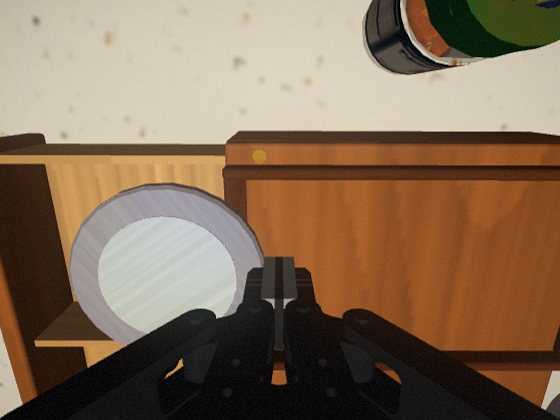

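```bash
python3 - <<'E'
from h import *
c=imaging.camera('wrist')
a=np.radians(CY);M=np.array([[np.cos(a),np.sin(a)],[-np.sin(a),np.cos(a)]])
for u,v in((70,270),(262,250),(265,262),(165,184)):
  w=px2w(c,u,v,z=.068);print(M@(w[:2]-CP), c['z_map'][v,u])
for u in range(80,240,20):
  w=px2w(c,u,240);print(M@(w[:2]-CP),w[2])
s=snap('scene','s17.png'); cv2.imwrite('pics/s17c.png',cv2.resize(s['pixels'][150:260,140:300],None,fx=5,fy=5,interpolation=cv2.INTER_CUBIC))
print(sensors.get_obs()['wrist_force'],sensors.get_obs()['torque'])
E
```

```text
[-0.15233739  0.05106527] 0.1457766
[-0.06706412  0.06089341] 0.158628
[-0.06582116  0.05511873] 0.1469559
[-0.10627603  0.0903165 ] 0.14001277
[-0.1432346   0.06693472] 0.07136512135172132
[-0.13475645  0.06701015] 0.07151168411074285
[-0.12623781  0.06713574] 0.07177504055063325
[-0.11819284  0.06683072] 0.07103620076104436
[-0.11017913  0.0663825 ] 0.06996359741130542
[-0.10180617  0.06624037] 0.06960334765705778
[-0.09347506  0.06594658] 0.06888967493162948
[-0.08492257  0.06595465] 0.06887894447587053
[0.14054054 0.19859059 2.62517487] [-0.00161003  0.01166554  0.04745205]
```

View pics/s17c.png

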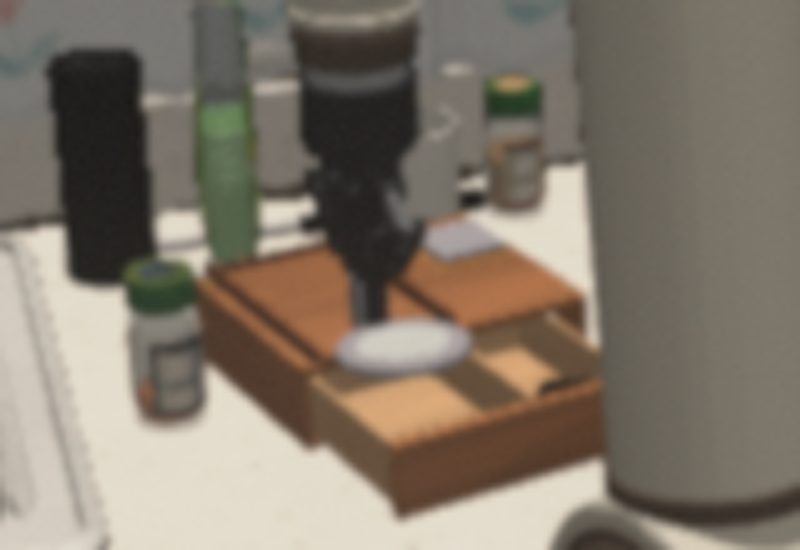

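Emit:
arm_command(rows=[-0.3, 0, 0, 0, 0, 0, -1, -0.6, 0, 0, 0, 0, 0, -1, -0.9, 0, 0, 0, 0, 0, -1, -1.2, 0, 0, 0, 0, 0, -1])

```text
time: 17.2
ee_pos: [0.5222, 0.1741, 0.135]
tcp_rot: [-90.0, -0.2, 15.4]
wrist_force: [5.1, 1.1, 8.6]
opening: -0.0
```

```bash
python3 - <<'E'
from h import *
c=snap('wrist','w18.png')
plan(case2w(-.09,.045,.134),CY)
E
```

```text
t 17.25 pos [0.5214 0.1739 0.135 ] rot [-89.99  -0.16  15.44] F [1.2 0.1 9.8] op -0.0002
shift cm [-1.89  0.1  -0.04] turn [-0.01  0.04  0.16] q [18.4  4.9 -8.7 76.3  0.  93. ]
```

View pics/w18.png

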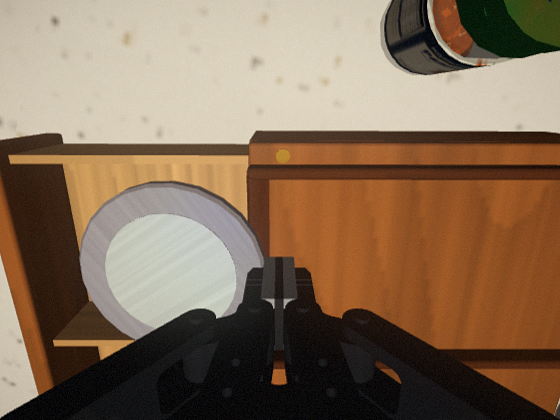

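Emit:
arm_command(rows=[0.1, -0.15, 0, 0, 0, 0, -1, 0.1, -0.2, 0, 0, 0, 0, -1])

```text
time: 17.42
ee_pos: [0.5216, 0.1739, 0.1358]
tcp_rot: [-90.0, 0.1, 15.4]
wrist_force: [0.0, 0.4, 0.7]
opening: -0.0001
```

```bash
python3 - <<'E'
from h import *
c=snap('wrist','w19.png')
plan(case2w(-.09,.045,.134),CY)
a=np.radians(CY);M=np.array([[np.cos(a),np.sin(a)],[-np.sin(a),np.cos(a)]])
for u in list(range(90,240,20))+[270,278,286]:
  v=240 if u<250 else 268
  w=px2w(c,u,v);print(u,M@(w[:2]-CP),w[2])
E
```

```text
t 17.47 pos [0.5216 0.1739 0.1355] rot [-9.000e+01  6.000e-02  1.544e+01] F [0.4 0.1 0.5] op 0.0002
shift cm [-1.91  0.15 -0.03] turn [ 0.    0.04 -0.06] q [18.4  5.1 -8.4 76.5  0.  93. ]
90 [-0.18860163  0.03937135] 0.009108589190121252
110 [-0.17540038  0.03997805] 0.010463742471254728
130 [-0.16356527  0.03949971] 0.009295743978675941
150 [-0.14798891  0.04279764] 0.0169136192045386
170 [-0.13114036  0.04888255] 0.031022332810637376
190 [-0.11679797  0.05388095] 0.042609577733384446
210 [-0.10374845  0.05923395] 0.05502919528214384
230 [-0.0930727   0.06238179] 0.06231913669773803
270 [-0.07458764  0.05586706] 0.07673016934719323
278 [-0.07122769  0.05637594] 0.07768110248221943
286 [-0.06788627  0.05619842] 0.07733232668621459
```

View pics/w19.png

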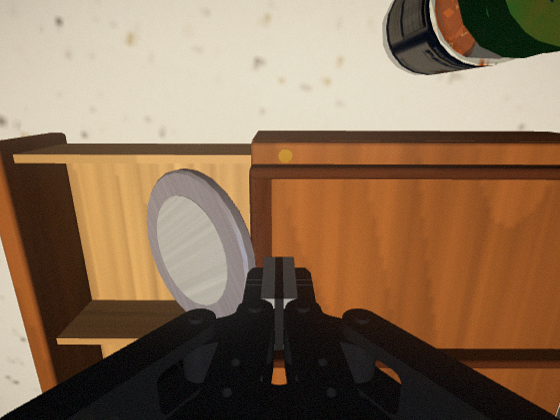

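Emit:
arm_command(rows=[0, -0.1, 0, 0, 0, 0, -1, 0, -0.1, 0, 0, 0, 0, -1, 0, -0.1, 0, 0, 0, 0, -1])

```text
time: 17.72
ee_pos: [0.5218, 0.174, 0.1363]
tcp_rot: [-90.0, 0.0, 15.4]
wrist_force: [-0.1, 0.3, -0.2]
opening: 0.0002
```

```bash
python3 - <<'E'
from h import *
c=snap('wrist','w20.png')
plan(case2w(-.09,.045,.134),CY)
a=np.radians(CY);M=np.array([[np.cos(a),np.sin(a)],[-np.sin(a),np.cos(a)]])
for u in list(range(90,240,20)):
  w=px2w(c,u,240);print(u,M@(w[:2]-CP),w[2])
E
```

```text
t 17.77 pos [0.5219 0.1739 0.1364] rot [-9.000e+01  4.000e-02  1.544e+01] F [-0.3  0.6 -0.3] op -0.0004
shift cm [-1.94  0.24 -0.03] turn [ 0.    0.04 -0.04] q [18.4  5.1 -8.3 76.6  0.  93. ]
90 [-0.188694    0.03906835] 0.00895413768104969
110 [-0.17608907  0.03916219] 0.009119956891130626
130 [-0.16369723  0.03908201] 0.008881071777129018
150 [-0.14838908  0.04203683] 0.015703750676972578
170 [-0.13105618  0.04859115] 0.03090742105260441
190 [-0.11611296  0.05444716] 0.04449353812197385
210 [-0.10362994  0.05885853] 0.05472290491553111
230 [-0.09279592  0.06230121] 0.06270142164536976
```

View pics/w20.png

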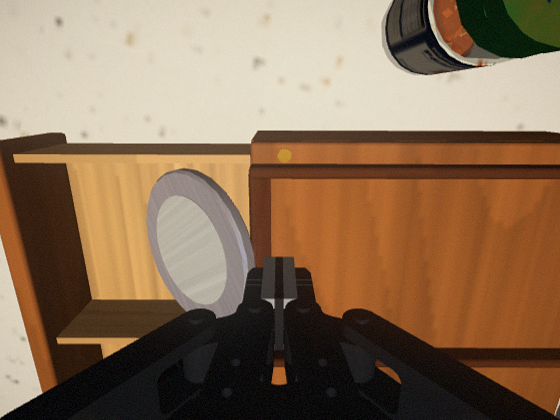

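Emit:
arm_command(rows=[-0.4, 0, 0, 0, 0, 0, -1, -0.8, 0, 0, 0, 0, 0, -1, -1.2, 0, 0, 0, 0, 0, -1, -1.6, 0, 0, 0, 0, 0, -1, -2.0, 0, 0, 0, 0, 0, -1, -2.0, 0, 0, 0, 0, 0, -1])

```text
time: 18.27
ee_pos: [0.502, 0.1685, 0.1369]
tcp_rot: [-90.0, 0.0, 15.4]
wrist_force: [-0.2, 0.5, -0.0]
opening: 0.0005
```

```bash
python3 - <<'E'
from h import *
c=snap('wrist','w21.png')
plan(case2w(-.09,.045,.134),CY)
a=np.radians(CY);M=np.array([[np.cos(a),np.sin(a)],[-np.sin(a),np.cos(a)]])
for u in list(range(90,260,20)):
  w=px2w(c,u,240);print(u,M@(w[:2]-CP),w[2])
E
```

```text
t 18.32 pos [0.5023 0.1686 0.1369] rot [-90.     0.    15.44] F [ 0.7 -0.3 -1. ] op 0.0001
shift cm [ 0.09  0.29 -0.03] turn [-0.    0.04 -0.  ] q [ 18.6   2.3 -11.2  76.5   0.   93.1]
90 [-0.19471859  0.04949282] 0.03366159198757926
110 [-0.19520391  0.04030961] 0.012256981862475341
130 [-0.18426571  0.0390597 ] 0.009302369044678072
150 [-0.17163944  0.03919204] 0.009563487710326307
170 [-0.1533399   0.04643802] 0.026385513753360262
190 [-0.13849107  0.05167493] 0.038537239830912395
210 [-0.12549108  0.05630871] 0.049290005209552595
230 [-0.11409588  0.06027656] 0.05849646293768426
250 [-0.10405013  0.06339126] 0.06571928532800184
```

View pics/w21.png

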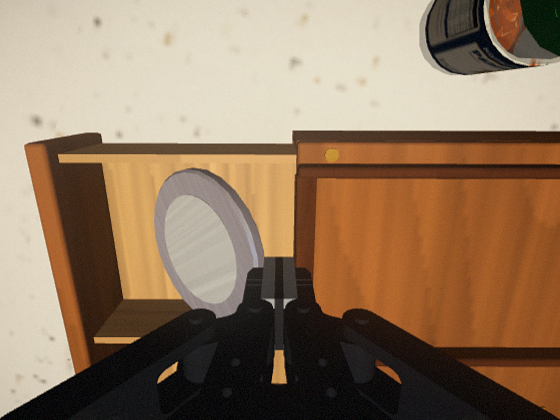

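Emit:
arm_command(rows=[-0.4, 0, 0, 0, 0, 0, -1, -0.8, 0, 0, 0, 0, 0, -1, -1.2, 0, 0, 0, 0, 0, -1, -1.6, 0, 0, 0, 0, 0, -1, -2.0, 0, 0, 0, 0, 0, -1, -2.0, 0, 0, 0, 0, 0, -1])

```text
time: 18.82
ee_pos: [0.4827, 0.1632, 0.1368]
tcp_rot: [-90.0, 0.0, 15.4]
wrist_force: [-0.2, -1.0, -0.1]
opening: -0.0004
```

```bash
python3 - <<'E'
from h import *
c=snap('wrist','w22.png')
plan(case2w(-.09,.045,.134),CY)
a=np.radians(CY);M=np.array([[np.cos(a),np.sin(a)],[-np.sin(a),np.cos(a)]])
for u in list(range(90,260,20)):
  w=px2w(c,u,240);print(u,M@(w[:2]-CP),w[2])
E
```

```text
t 18.87 pos [0.4831 0.1633 0.1369] rot [-9.000e+01 -1.000e-02  1.544e+01] F [-0.5 -0.3  0.4] op -0.0001
shift cm [ 2.08  0.29 -0.03] turn [0.   0.04 0.01] q [ 18.7  -0.4 -14.   76.4  -0.   93.2]
90 [-0.20222043  0.05841993] 0.05439368093636687
110 [-0.19484169  0.05661215] 0.050151460190892255
130 [-0.19470726  0.04771505] 0.029411995938080665
150 [-0.19175752  0.03901051] 0.009110598364026501
170 [-0.1794756   0.03872442] 0.00839660049402935
190 [-0.16665312  0.03912577] 0.009282935673462445
210 [-0.15244955  0.04247513] 0.017035727715035726
230 [-0.14034121  0.04272998] 0.017583322054868566
250 [-0.1282838   0.04307376] 0.018338411434089874
```

View pics/w22.png

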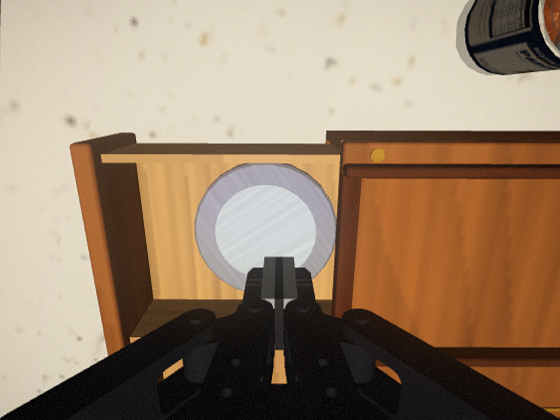

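Emit:
arm_command(rows=[0, -3, 0, 0, 0, 0, -1, -2, -5, -1, 0, 0, 0, -1, -6, -5, -3, 0, 0, 0, -1, -10, -5, -4.5, 0, 0, 0, -1, -13, -5, -4.5, 0, 0, 0, -1, -13.5, -5, -4.5, 0, 0, 0, -1, -13.5, -3, -4.5, 0, 0, 0, -1, -13.5, 0, -4.5, 0, 0, 0, -1, -13.5, 2.5, -4.5, 0, 0, 0, -1, -13.5, 3.4, -4.5, 0, 0, 0, -1, -13.5, 3.4, -4.5, 0, 0, 0, -1])

```text
time: 19.78
ee_pos: [0.3643, 0.0839, 0.101]
tcp_rot: [-90.0, 0.2, 15.4]
wrist_force: [-0.1, -0.3, -0.4]
opening: 0.0
```

```bash
python3 - <<'E'
from h import *
c=snap('wrist','w23.png')
plan(case2w(-.108,0,.103),CY)
c=snap('top','t23.png'); cv2.imwrite('pics/t23c.png',cv2.resize(c['pixels'][110:250,130:300],None,fx=4.5,fy=4.2,interpolation=cv2.INTER_CUBIC))
E
```

```text
t 19.83 pos [0.3651 0.084  0.1027] rot [-9.000e+01  7.000e-02  1.544e+01] F [-0.5 -1.4  0.6] op 0.0002
shift cm [13.77 -0.05 -0.04] turn [-0.    0.04 -0.07] q [ 13.  -18.8 -33.7  75.2   0.   87.5]
```

View pics/w23.png

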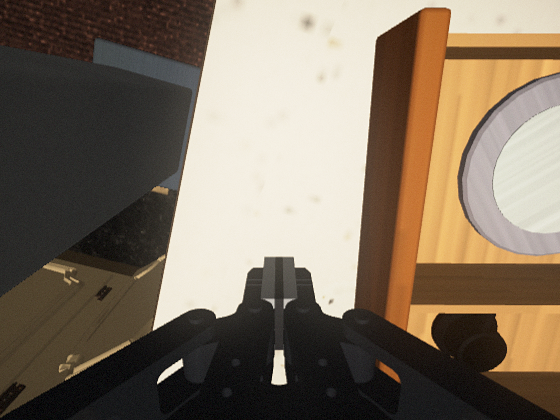

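View pics/t23c.png

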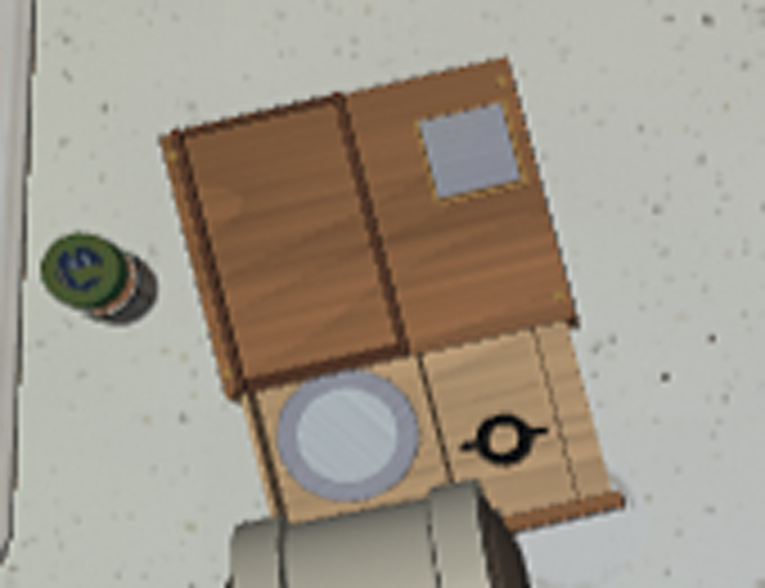

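Emit:
arm_command(rows=[1, 0, 0, 0, 0, 0, -1, 2, 0, 0, 0, 0, 0, -1, 3, 0, 0, 0, 0, 0, -1, 4, 0, 0, 0, 0, 0, -1, 5, 0, 0, 0, 0, 0, -1, 6, 0, 0, 0, 0, 0, -1, 7, 0, 0, 0, 0, 0, -1, 8, 0, 0, 0, 0, 0, -1, 9, 0, 0, 0, 0, 0, -1, 10, 0, 0, 0, 0, 0, -1, 11, 0, 0, 0, 0, 0, -1, 12, 0, 0, 0, 0, 0, -1])

```text
time: 20.88
ee_pos: [0.4816, 0.116, 0.1047]
tcp_rot: [-90.0, 0.0, 15.4]
wrist_force: [-12.2, -4.2, 7.4]
opening: -0.0001
```

```bash
python3 - <<'E'
from h import *
c=snap('wrist','w24.png')
plan(case2w(-.108,0,.103),CY)
E
```

```text
t 20.93 pos [0.4829 0.1163 0.1046] rot [-9.003e+01 -7.000e-02  1.543e+01] F [-1.8 -1.1  0.2] op 0.0
shift cm [ 1.55  0.16 -0.02] turn [0.03 0.03 0.07] q [ 13.6  -1.4 -18.5  72.8  -0.   88.1]
```

View pics/w24.png

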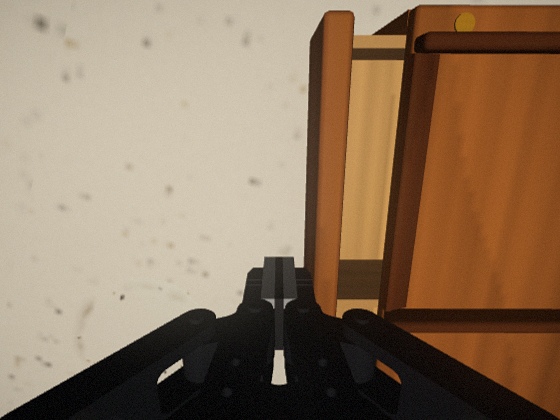

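Emit:
arm_command(rows=[0.3, 0, 0, 0, 0, 0, -1, 0.6, 0, 0, 0, 0, 0, -1, 0.9, 0, 0, 0, 0, 0, -1, 1.2, 0, 0, 0, 0, 0, -1, 1.4, 0, 0, 0, 0, 0, -1, 1.4, 0, 0, 0, 0, 0, -1])

```text
time: 21.43
ee_pos: [0.495, 0.1197, 0.1043]
tcp_rot: [-90.0, -0.1, 15.4]
wrist_force: [-3.1, -2.9, 2.2]
opening: -0.0003
```

Emit:
arm_command(rows=[0.2, 0, 0, 0, 0, 0, -1, 0.4, 0, 0, 0, 0, 0, -1, 0.5, 0, 0, 0, 0, 0, -1, 0.5, 0, 0, 0, 0, 0, -1])

```text
time: 21.77
ee_pos: [0.4994, 0.121, 0.1039]
tcp_rot: [-90.0, -0.0, 15.4]
wrist_force: [-4.2, -2.0, 3.6]
opening: 0.0002
```

```bash
python3 - <<'E'
from h import *
c=snap('wrist','w25.png')
plan(case2w(-.103,0,.103),CY)
E
```

```text
t 21.82 pos [0.4994 0.121  0.1039] rot [-9.001e+01 -3.000e-02  1.544e+01] F [-4.6 -1.8  4. ] op 0.0
shift cm [ 0.33  0.09 -0.03] turn [0.01 0.04 0.03] q [ 13.6   1.  -16.2  72.7  -0.   88.2]
```

View pics/w25.png

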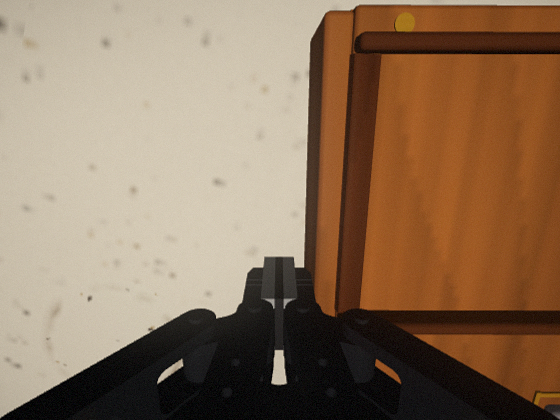

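Emit:
arm_command(rows=[0.1, 0, 0, 0, 0, 0, -1, 0.2, 0, 0, 0, 0, 0, -1, 0.3, 0, 0, 0, 0, 0, -1, 0.3, 0, 0, 0, 0, 0, -1])

```text
time: 22.15
ee_pos: [0.5004, 0.1213, 0.1038]
tcp_rot: [-90.0, 0.2, 15.4]
wrist_force: [-17.5, -5.9, 13.8]
opening: -0.0001
```

Emit:
arm_command(rows=[0.1, 0, 0, 0, 0, 0, -1, 0.2, 0, 0, 0, 0, 0, -1, 0.3, 0, 0, 0, 0, 0, -1, 0.3, 0, 0, 0, 0, 0, -1])

```text
time: 22.48
ee_pos: [0.5012, 0.1215, 0.1038]
tcp_rot: [-90.0, 0.5, 15.4]
wrist_force: [-31.2, -9.8, 24.2]
opening: 0.0001
```

Emit:
arm_command(rows=[-0.6, 0, 0, 0, 0, 0, -1, -1.2, 0, 0, 0, 0, 0, -1, -3, 0, 0, 0, 0, 0, -1, -5, 0, 0, 0, 0, 0, -1, -8, -2, 0, 0, 0, 0, -1, -8, -5, 0, 0, 0, 0, -1, -8, -8, 0, 0, 0, 0, -1, -8, -10, 0, 0, 0, 0, -1, -8, -10, 0, 0, 0, 0, -1])

```text
time: 23.23
ee_pos: [0.4296, 0.1018, 0.2079]
tcp_rot: [-90.0, -0.5, 15.4]
wrist_force: [0.5, -0.1, 0.1]
opening: 0.0002
```

```bash
python3 - <<'E'
from h import *
c=snap('wrist','w26.png')
plan(case2w(-.103,0,.103),CY)
c=snap('top','t26.png'); cv2.imwrite('pics/t26c.png',cv2.resize(c['pixels'][110:310,130:450],None,fx=2.4,fy=2.4,interpolation=cv2.INTER_CUBIC))
E
```

```text
t 23.28 pos [0.4292 0.1017 0.2056] rot [-90.    -0.34  15.44] F [ 0.2 -0.8 -0.5] op -0.0001
shift cm [ 7.56 10.31 -0.03] turn [0.   0.04 0.34] q [ 13.3 -11.1 -16.2  84.6   0.   87.9]
```

View pics/w26.png

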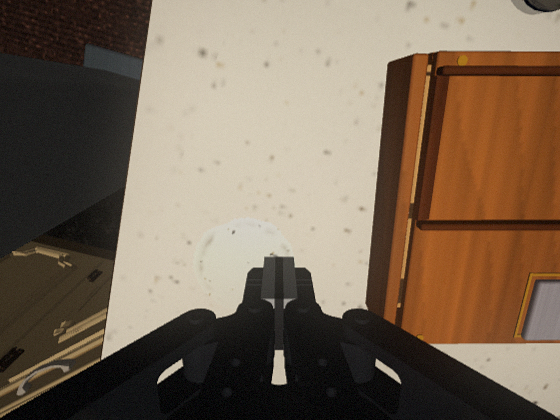

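View pics/t26c.png

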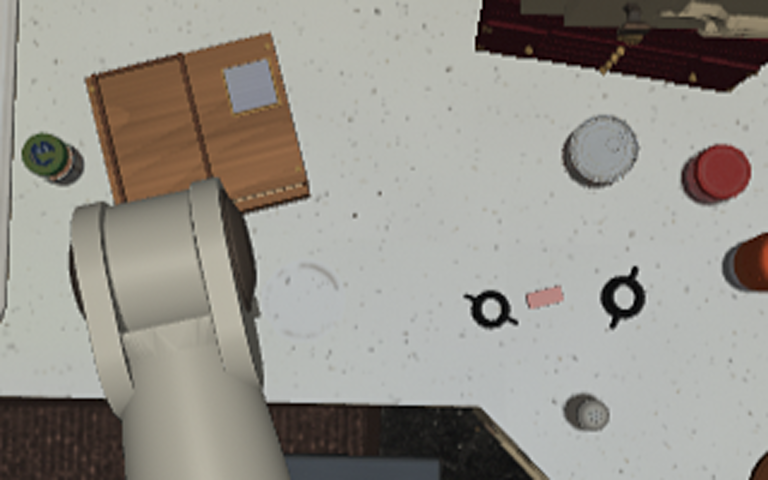

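Emit:
arm_command(rows=[0, -2, -4, 0, 0, 0, -1, 0, -4, -8, 0, 0, 0, -1, 0, -4, -12, 0, 0, 0, -1, 0, -4, -16, 0, 0, 0, -1, 0, -4, -18, 0, 0, 0, -1, 0, -4, -18, 0, 0, 0, -1, 0, -4, -18, 0, 0, 0, -1, 0, -4, -18, 0, 0, 0, -1, 0, -4, -18, 0, 0, 0, -1, 0, -4, -18, 0, 0, 0, -1])

```text
time: 24.17
ee_pos: [0.4757, -0.0712, 0.2426]
tcp_rot: [-90.0, 0.0, 15.5]
wrist_force: [0.0, -0.3, 0.0]
opening: -0.0001
```

```bash
python3 - <<'E'
from h import *
c=snap('top','t27.png'); a=cv2.imread('pics/top0.png')
f=lambda i:cv2.resize(i[110:220,130:270],None,fx=2.8,fy=4,interpolation=cv2.INTER_CUBIC)
cv2.imwrite('pics/t27c.png',np.hstack([f(a),f(c['pixels'])]))
E
```

```text
(no output)
```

View pics/t27c.png

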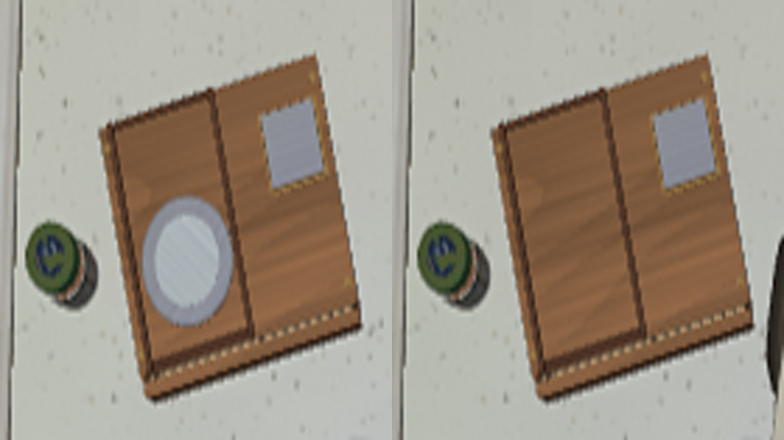

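The drawer front sits exactly as it did at the start (latched), and the tray is empty. The herb jar has not moved, and nothing is touching the robot.

```bash
python3 - <<'E'
from workcell import bot
print(bot.job_done())
E
```

```text
the job is handed in; nothing more can be done
None
```

The job is done and handed in at about 24 s of the 72 s allowed.

**What I did**
- I pressed the plate (about 4 N) and the drawer sprang out. I pinched the panel and pulled the drawer to its stop.
- I set the small wing nut flat in the narrow compartment.
- I slid the disc forward over the lip. It first came to rest leaning on the lip, so I pushed it on with the fingertip until it dropped flat into the wide compartment.
- I pushed the drawer home until it met the stop, then backed off.

**Checks**
- Just before closing, the camera showed the disc flat on the wide compartment's floor (depth about 18 mm, as expected) and the nut flat in the narrow one.
- About 1.5 s after I let go, the panel gap matched the starting picture, so the latch is holding.
- In the last pictures the other wing nuts, eraser, tin, shaker and jars looked undisturbed. I compared them by eye rather than measuring them.

**Off plan**
- The last shutting push reached about 40 N total at the wrist (31 N forward), above the 12 N the drawer needs, because I pressed on against the end stop. It was fingertip contact, not the gripper's body.
- The nut gripped at 29 mm opening instead of the 34 mm expected, but it held firmly.
- While I slid the disc, the upward force on the fingertip rose to about 10 N near the lip. Raising the tool slightly cleared it.

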